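Step a bench selector on by four clicks, then press start

ROBOT

A 6-joint arm with a two-finger parallel gripper is mounted at the origin on a cart in front of the work surface, level with it; the furniture and walls round the work are solid. World frame = base frame: x ahead of the robot, y to its left, z up, the work surface at z = 0. Lengths are in mm, angles in rad, forces in N, time in s.
With the tool pointing down it reaches from about 300 to 875 mm from the base axis. Payload 6.4 kg.
Tool frame: the origin (TCP) lies on the centre line of the jaws, within the pads' length; the fingertips stand r.tips_ahead ahead of it and the grasp point (between the pads) lies 5 mm behind it (r.tips_ahead is the distance from the TCP to the fingertips, in mm); x points along the fingers, z is the direction in which the jaws open and shut, and the axes are right-handed (so a half turn about x gives the same grasp; the last joint's range is limited). The gripper opens to 88 mm and grips with 3 to 60 N. Pads are 18 mm wide; open, the fingers measure 123 mm over their backs; the gripper's body (75 mm by 187 mm) begins 45 mm behind the grasp point.
Start: joints at [1.031, 0.181, 1.607, -0, 1.354, -0.206], TCP at [188.379, 543.281, 214.514] pointing down, gripper open.
Joint ranges: [-2.99, 2.99], [-0.89, 2.07], [0.3, 2.58], [-1.14, 4.28], [0, 2.63], [-3.12, 3.12]. Speed limits (rad/s): [2.57, 2.57, 3.01, 3.14, 3.14, 3.14].

INTERFACE

Orientations are given as a unit quaternion [x, y, z, w].
In Python, from plant import state, grab_frame, calibration, r gives the robot as it stands.
- The arm moves only by the tool send_rows, never from a script. Its argument "rows" is a list of rows, each an object of numbers: "tx", "ty", "tz": the shift along the tool's x, y, z in m; "yaw": the turn about the tool's x in degrees; "grip": the finger opening in m, from 0 to 0.0881. In form: [{"tx": .., "ty": .., "tz": .., "yaw": .., "grip": ..}, ...]. A call has 1 to 12 rows; each row shifts and turns the pose as measured when the row begins, along the tool's axes as they then stand; what a row does not reach is not made up. A row lasts 1/12 s, in which the tool goes at most 41.7 mm and 7.16 degrees, less where a joint would pass 70% of its speed; a pose out of reach is approached as far as the arm can. A call is refused whole if a number of a shift passes 0.0417 or a number of a turn 7.16, either way. A call with a gripper value outside its range is refused whole. The fingers move at their own pace and stop on an object; "squeeze" is the grip in N (left out, the last holds). Time passes only in rows, so rows that do not move let the fingers close. It gives the time, the measured TCP pose, the force and the opening at its end, in the units of the state.
- state(): the state, without advancing time (a new reading comes with each control period).
- grab_frame(name): name is "side" or "top"; returns the picture (384x512x3 uint8, blue, green, red); there is no depth.
- calibration(name): a dict with "K" (3x3 intrinsics, pixels), "R" (3x3) and "t" (3): a world point X has camera coordinates R X + t. Camera axes: x right, y down, z forward; pixel columns grow to the right and rows downward; lengths in mm; the calibration is good to about 2 mm. A picture is of the moment at which its call begins. calibration takes no time and is no camera call.
- r.sign_off(): hands the job in, once; it reports no verdict.
The state is a dict: "time": time; "joint_pos": joint angles; "joint_velocities": joint speeds; "effort": joint torques, N m; "position": TCP position; "tool_rot": TCP orientation; "wrist_force": force on the tool from outside, world axes, zero at the start; "ft_torque": the same for the moment, N m; "width": finger opening in mm.
Only numpy, scipy, OpenCV 4.12 (cv2) and the standard library are available. Lean on these libraries where they do the work, as an engineer would, in place of code of your own. Each camera call takes 0.05 s, during which the arm holds its last target.

TASK

Turn the bar-handled click dial on the flat grey selector unit exactly four clicks clockwise (seen from above) from where it stands, pushing the bar round gently with a fingertip and never going past the fourth click; only then press the button on the small square button box fully home with a fingertip, and let it come up again. Nothing is to be gripped or lifted: leave both boxes and everything else where they stand.

Things in the scene. Friction and masses are not known exactly. Their poses are not given: they have to be found in the camera images.
- selector_unit: flat grey case with an aluminium top plate, 112x112x42 mm, fixed; origin at the centre of its underside, z up. The round black dial (skirt 82 mm across, its top 51 mm above the worktop) turns about the vertical axis through this origin. Eleven small black bar marks on the plate, 22.5 degrees apart, 42 to 51 mm from the axis, show the click positions
- dial_centre (a point): point on the dial's axis, at the level of the top of its bar handle (71 mm above the worktop). The bar lies across the dial: 70 mm long (37 mm from the axis at the blunt end, 33 mm at the pointer end, where a small pointed tip adds 5 mm), 13 mm thick, standing 20 mm above the skirt
- pointer_end (a point): point on top of the bar at its pointed end, which carries a white line, 36 mm from the dial's axis and level with dial_centre; from dial_centre to here is the way the dial points
- dial (a joint): dial angle, rad: 0 at the first mark, grows clockwise seen from above, 0.3927 a click, to 3.927 at the last; stops at both ends; starts in one of the first four positions. A sprung detent holds each position; to push over to the next takes about 0.07 N m (2 to 4 N at the bar's end), and past half-way the dial snaps on into it by itself within 0.3 s, ahead of the finger
- button_box: square grey box on rubber feet, 66x66x37 mm, 0.6 kg, loose; origin at the centre of its underside. A round steel collar (44 across, top 49 mm above the worktop) with a black push button stands in the middle of its top. Behind it a small display on a post overhangs the worktop: 0.61 m and more ahead, 0.20 to 0.34 m left, 0.43 to 0.56 m up; keep the wrist clear of it
- start_button_top (a point): centre of the top of the round black button, 28 mm across, 55 mm above the worktop when up, in the middle of the button box
- start_button (a joint): button travel, m: 0 up, 0.006 fully pressed (flush with its collar); sprung, about 1.5 N to start and 5 N fully down, comes up by itself
- marker_pen: white and red marker pen, 127 mm, lying in front of the white bag (mm); a bystander, origin at its underside
- heatsink: finned aluminium heatsink, 40x40x12, lying behind the selector unit on its left (mm); a bystander, origin at its underside
- solder_reel: light blue solder reel, 54 across, 30 high, at the back (mm); a bystander, origin at its underside
- black_lid_jar: jar with black lid, 57 across, 93 high, standing at the back (mm); a bystander, origin at its underside
- dc_plug: black barrel plug, 44 long, 13 thick, lying to the left of the button box (mm); a bystander, origin at its underside
Mind the look-alikes: they are no part of the job. What is shaped like the button_box but green is not meant.

How it is judged (in metres and radians):
On the way, in this order (a step that is already met when the one before it is completed fails the run):
1. the dial stands in the fourth click position clockwise of where it started (distance of pointer_end from where it was at the start of the episode between 0.0475 and 0.0542 m), for 0.3 s.
2. the button is pressed home (value of joint start_button above 0.004 m), for 0.05 s.
At the end, for the whole second after the job is handed in: the dial rests four clicks (90 degrees, within 7 degrees) clockwise of where it started, the button has been pressed at least 4 mm and is up again, and the button box is within 20 mm of where it stood (all of step 1 and velocity of joint dial between -0.1 and 0.1 rad/s and value of joint start_button below 0.0015 m and distance of button_box from where it was at the start of the episode below 0.02 m); the robot touches nothing.
It fails at once if the dial goes past the fourth click (more than two thirds of a click) (distance of pointer_end from where it was at the start of the episode above 0.0572 m).
It fails at once if the button is pressed (over 3 mm) while the dial is not four clicks on (value of joint start_button above 0.003 m and not (distance of pointer_end from where it was at the start of the episode between 0.0475 and 0.0542 m)).
It fails at once if the fingers press or squeeze the selector unit with more than 30 N (contact force between the fingers and selector_unit above 30 N).
It fails at once if the button box is lifted or shifted by more than 20 mm (distance of button_box from where it was at the start of the episode above 0.02 m).
It fails at once if a bystander is lifted or shifted by more than 25 mm (distance of any of marker_pen, heatsink, solder_reel, black_lid_jar, dc_plug from where it was at the start of the episode above 0.025 m).
It also fails if it takes over 54 s, if anything falls off the work surface, if the arm or the gripper's body presses on something with over 40 N, if the wrist force passes 120 N, or if a joint passes its speed limit or range.

## Working session

There is one attempt and no reset: what is moved stays moved. The work goes in short steps, Python scripts to look and compute and a tool call to move; the robot and the scene stay as the last step left them, time stands still between calls to the robot, and variables do not carry over. Pictures are saved under pics/ and viewed, and the job is handed in when it is done.

Besides the shell and the picture viewer there is one more tool, called after "Emit:" as name(argument=value, ...) on one line, values as JSON. send_rows: Moves the arm, as the interface text tells. Its arguments: {"type":"object","properties":{"rows":{"type":"array"},"squeeze":{"type":"number"}},"required":["rows"]}

```bash
ls; mkdir -p pics
python3 - <<'E'
from plant import state, grab_frame, calibration, r
import cv2
print(state()); print(r.tips_ahead)
for n in("side","top"):
    f=grab_frame(n); cv2.imwrite(f"pics/{n}0.png",f); print(calibration(n))
E
```

```text
pics
{'time': 0.0, 'joint_pos': array([ 1.03068914e+00,  1.81509907e-01,  1.60798628e+00,  1.80407774e-05,
        1.35379886e+00, -2.06308260e-01]), 'joint_velocities': array([ 0.00028183, -0.00116655, -0.00096291,  0.00061411,  0.00113833,
        0.00168274]), 'effort': array([-7.39842162e-04, -4.33857894e+01, -3.41850650e+01,  7.00087566e-02,
        3.86023941e-02, -1.88657405e-04]), 'position': array([188.07504775, 542.77322254, 213.638181  ]), 'tool_rot': array([-0.41022359,  0.5766697 ,  0.40975275,  0.57556176]), 'wrist_force': array([0.14523007, 0.07129213, 0.25409178]), 'ft_torque': array([0.02524452, 0.02262359, 0.03112964]), 'width': 88.06337608868495}
14.0
{'K': array([[348.2550862 ,   0.        , 253.47949743],
       [  0.        , 348.2550862 , 192.54144187],
       [  0.        ,   0.        ,   1.        ]]), 'R': array([[-0.99462638, -0.10073455,  0.02389387],
       [-0.06976422,  0.48161888, -0.87359957],
       [ 0.07649392, -0.87057211, -0.48605851]]), 't': array([ 556.13767826,  117.82575005, 1024.71434236])}
{'K': array([[406.51305524,   0.        , 254.92490311],
       [  0.        , 406.51305524, 184.73446479],
       [  0.        ,   0.        ,   1.        ]]), 'R': array([[ 0.01795116, -0.99983829, -0.0010717 ],
       [-0.98869317, -0.01759144, -0.14891726],
       [ 0.14887433,  0.00373282, -0.98884908]]), 't': array([ -18.46185212,  551.51705345, 1267.1230323 ])}
```

View pics/side0.png

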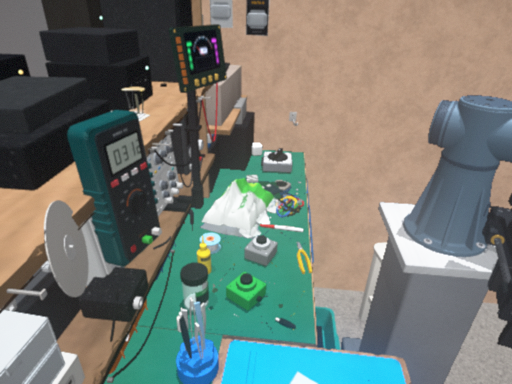

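View pics/top0.png

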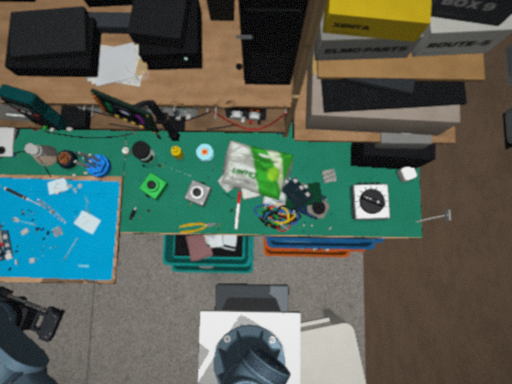

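The side view shows the grey button box at about (262,247), the green look-alike at (246,290), and the selector unit far off at (278,158). In the top view the selector is at (371,202) and the button box at (198,192). I'll zoom in on both.

Run:
```python
import cv2,numpy as np
t=cv2.imread("pics/top0.png"); s=cv2.imread("pics/side0.png")
a=cv2.resize(t[177:227,346:396],(500,500),interpolation=cv2.INTER_CUBIC)
cv2.imwrite("pics/z1.png",a)
b=cv2.resize(t[170:210,175:225],(500,400),interpolation=cv2.INTER_CUBIC)
c=cv2.resize(s[145:180,253:303],(500,350),interpolation=cv2.INTER_CUBIC)
cv2.imwrite("pics/z2.png",np.vstack([b[:250+100],c][0:2])[:600] if 0 else b); cv2.imwrite("pics/z3.png",c)
```

```text
(no output)
```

View pics/z1.png

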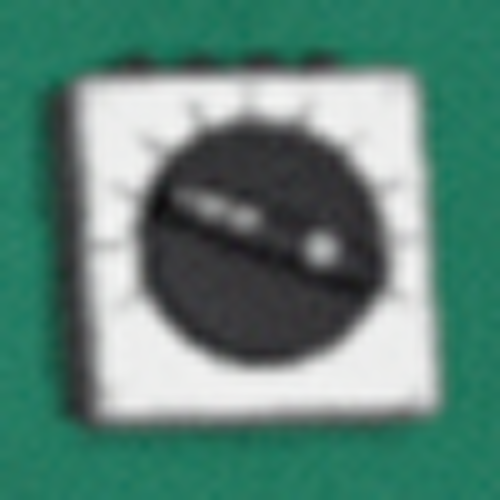

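View pics/z2.png

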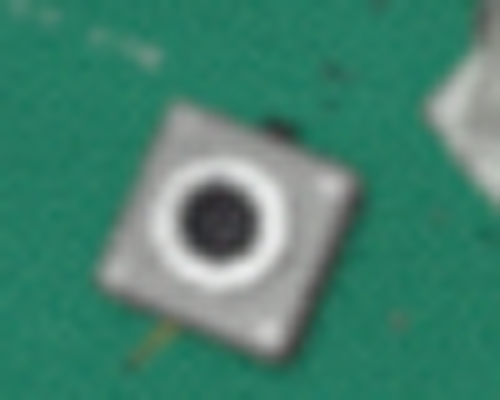

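View pics/z3.png

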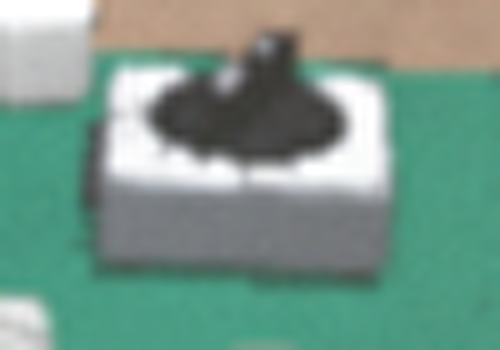

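```bash
cat > h.py <<'E'
import numpy as np,cv2
from plant import calibration
def ray(n,u,v,z):
    c=calibration(n);K,R,t=c["K"],c["R"],c["t"]
    C=-R.T@t; d=R.T@np.linalg.inv(K)@np.array([u,v,1.]); return C+d*(z-C[2])/d[2]
def proj(n,X):
    c=calibration(n); p=c["K"]@(c["R"]@np.asarray(X,float)+c["t"]); return p[:2]/p[2]
def z2(off,s,p): # zoomed px->full px
    return (np.array(p)+.5)/s-.5+np.array(off)
E
python3 - <<'E'
from h import *
t=cv2.imread("pics/top0.png"); s=cv2.imread("pics/side0.png")
hsv=cv2.cvtColor(t,cv2.COLOR_BGR2HSV)
roi=np.zeros(t.shape[:2],np.uint8); roi[177:227,346:396]=1
m=((t.min(2)>130)&(roi>0)).astype(np.uint8)
cs,_=cv2.findContours(m,0,2); c=max(cs,key=cv2.contourArea)
r=cv2.minAreaRect(c); print("plate",r)
for p in cv2.boxPoints(r): print(ray("top",*p,42).round(1))
print("c",ray("top",*r[0],42).round(1))
d=((t.max(2)<90)&(roi>0)).astype(np.uint8)
n,l,st,ce=cv2.connectedComponentsWithStats(d)
for i in range(1,n):
  if st[i,4]>20: print("dark",st[i],ce[i])
# clicked from zoom
for nm,p,z in [("skirt c",(262,243),51),("line far",(176,197),71),("line near",(258,216),71),("dot",(320,250),71)]:
  q=z2((346,177),10,p); print(nm,ray("top",*q,z).round(1))
for k,p in enumerate([(130,300),(105,245),(125,190),(150,145),(195,108),(250,95),(305,108),(360,140),(390,185),(410,237),(395,295)]):
  q=z2((346,177),10,p); print(k,ray("top",*q,42).round(1))
# button
q=z2((175,170),10,(218,222)); print("button top",q,ray("top",*q,55).round(1))
print("collar", ray("top",*q,49))
g=((np.abs(t.astype(int)-t.mean(2,keepdims=True)).max(2)<18)&(t.min(2)>100)).astype(np.uint8); g2=np.zeros_like(g); g2[170:210,180:215]=g[170:210,180:215]
cs,_=cv2.findContours(g2,0,2); c=max(cs,key=cv2.contourArea); r=cv2.minAreaRect(c); print(r,ray("top",*r[0],37).round(1))
for nm in("top","side"): print(proj(nm,[0,0,0]),proj(nm,[188,543,200]))
cv2.imwrite("pics/z4.png",cv2.resize(s[225:270,235:290],(550,450),interpolation=cv2.INTER_CUBIC))
E
```

```text
plate ((371.3009033203125, 201.01329040527344), (34.52336502075195, 34.390323638916016), 86.18592071533203)
[ 556.6 -323.9   42. ]
[ 566.  -434.5   42. ]
[ 455.3 -438.4   42. ]
[ 446.1 -329.2   42. ]
c [ 505.7 -381.5   42. ]
dark [350 186   6  34 109] [351.9266055  202.31192661]
dark [360 190  24  23 413] [371.58353511 201.03631961]
skirt c [ 505.2 -380.4   51. ]
line far [ 516.9 -348.1   71. ]
line near [ 511.3 -373.6   71. ]
dot [ 501.  -392.7   71. ]
0 [ 487.2 -340.4   42. ]
1 [ 504.7 -332.8   42. ]
2 [ 522.5 -339.5   42. ]
3 [ 537.2 -347.8   42. ]
4 [ 549.4 -362.5   42. ]
5 [ 554.  -380.3   42. ]
6 [ 550.1 -397.8   42. ]
7 [ 540.  -415.2   42. ]
8 [ 525.6 -424.4   42. ]
9 [ 509.  -430.3   42. ]
10 [ 490.3 -424.9   42. ]
button top [196.35 191.75] [523.8 177.   55. ]
collar [524.63187676 177.88133289  49.        ]
((197.07989501953125, 192.40829467773438), (20.307695388793945, 20.230772018432617), 22.619861602783203) [524.1 177.2  37. ]
[249.00204974 361.66983468] [ 48.51449547 305.39292396]
[442.48609866 232.58520338] [490.4392607  334.69689793]
```

View pics/z4.png

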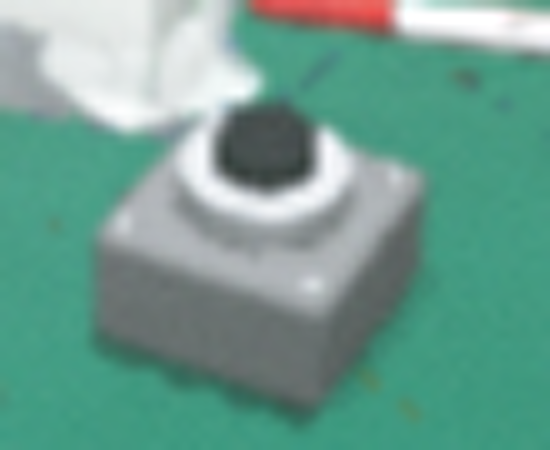

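```bash
python3 - <<'E'
from h import *
from plant import state
from scipy.spatial.transform import Rotation as Ro
s=state(); print(s["time"],Ro.from_quat(s["tool_rot"]).as_matrix().round(3))
# cross check side view
for X in ([505.5,-381,51],[524,177,55],[524,177,49]): print(proj("side",X))
# black box near selector, white cup: front edges at several heights
for p in [(355,165),(433,167),(352,142),(407,174)]:
  print(p,[ray("top",*p,z).round(0)[:2].tolist() for z in (0,50,100,200)])
for z in(0,60,100,150,200): print(proj("side",ray("top",355,165,z)))
E
python3 -c "
import cv2
s=cv2.imread('pics/side0.png');cv2.imwrite('pics/z5.png',cv2.resize(s[80:260,180:330],(750,600)[:0] or (500,600),interpolation=cv2.INTER_CUBIC))"
```

```text
0.1 [[-0.001 -0.945  0.328]
 [-0.001  0.328  0.945]
 [-1.     0.    -0.002]]
[277.10325002 155.56524219]
[260.74328412 239.21373909]
[260.66310416 241.11848715]
(355, 165) [[631.0, -342.0], [620.0, -330.0], [610.0, -317.0], [590.0, -293.0]]
(433, 167) [[628.0, -602.0], [618.0, -580.0], [608.0, -558.0], [588.0, -514.0]]
(352, 142) [[710.0, -333.0], [696.0, -321.0], [683.0, -309.0], [657.0, -285.0]]
(407, 174) [[603.0, -515.0], [594.0, -496.0], [585.0, -477.0], [566.0, -440.0]]
[244.15436278 169.45674186]
[247.04775304 157.05079719]
[249.08298382 148.32436965]
[251.7567805  136.85997296]
[254.58652558 124.72691872]
```

View pics/z5.png

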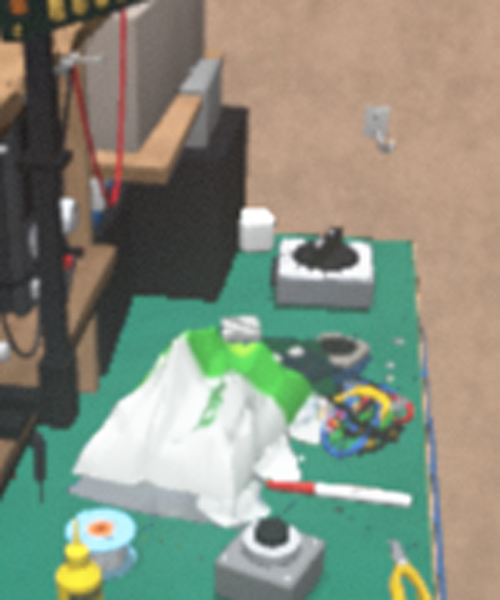

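The side view agrees with the top-view fixes to within about 1 px:

| Item | Position |
|---|---|
| Dial axis | (505.5, -381) |
| Bar pointing | about 69°, third mark |
| Button | (524, 177) |

The tall black box behind the selector has its front near x≈590. I'll therefore push the blunt end, which sweeps on the robot's side. First I travel over with the fingers closed.

Emit:
send_rows(rows=[{"tx": 0,"ty": -0.012,"tz": -0.015,"yaw": 0,"grip": 0},{"tx": 0,"ty": -0.025,"tz": -0.031,"yaw": 0,"grip": 0},{"tx": 0,"ty": -0.025,"tz": -0.031,"yaw": 0,"grip": 0},{"tx": 0,"ty": -0.025,"tz": -0.031,"yaw": 0,"grip": 0},{"tx": 0,"ty": -0.025,"tz": -0.031,"yaw": 0,"grip": 0},{"tx": 0,"ty": -0.025,"tz": -0.031,"yaw": 0,"grip": 0},{"tx": 0,"ty": -0.025,"tz": -0.031,"yaw": 0,"grip": 0},{"tx": 0,"ty": -0.025,"tz": -0.031,"yaw": 0,"grip": 0},{"tx": 0,"ty": -0.025,"tz": -0.031,"yaw": 0,"grip": 0},{"tx": 0,"ty": -0.025,"tz": -0.031,"yaw": 0,"grip": 0},{"tx": 0,"ty": -0.025,"tz": -0.031,"yaw": 0,"grip": 0},{"tx": 0,"ty": -0.025,"tz": -0.031,"yaw": 0,"grip": 0}], squeeze=20)

```text
time: 1.1
position: [342.9, 100.1, 209.4]
tool_rot: [-0.415, 0.574, 0.414, 0.571]
wrist_force: [0.7, 0.5, 0.6]
width: 10.4
```

Emit:
send_rows(rows=[{"tx": 0,"ty": -0.025,"tz": -0.031,"yaw": 0,"grip": 0},{"tx": 0,"ty": -0.025,"tz": -0.031,"yaw": 0,"grip": 0},{"tx": 0,"ty": -0.025,"tz": -0.031,"yaw": 0,"grip": 0},{"tx": 0,"ty": -0.025,"tz": -0.031,"yaw": 0,"grip": 0},{"tx": 0,"ty": -0.025,"tz": -0.031,"yaw": 0,"grip": 0},{"tx": 0,"ty": -0.025,"tz": -0.031,"yaw": 0,"grip": 0},{"tx": 0,"ty": -0.025,"tz": -0.031,"yaw": 0,"grip": 0},{"tx": 0,"ty": -0.025,"tz": -0.031,"yaw": 0,"grip": 0},{"tx": 0,"ty": -0.025,"tz": -0.031,"yaw": 0,"grip": 0},{"tx": 0,"ty": -0.025,"tz": -0.031,"yaw": 0,"grip": 0},{"tx": 0,"ty": -0.025,"tz": -0.031,"yaw": 0,"grip": 0},{"tx": 0,"ty": -0.012,"tz": -0.015,"yaw": 0,"grip": 0}])

```text
time: 2.1
position: [502.9, -354.1, 206.8]
tool_rot: [-0.412, 0.575, 0.412, 0.574]
wrist_force: [0.4, 0.6, 0.2]
width: 0.7
```

Emit:
send_rows(rows=[{"tx": 0,"ty": 0,"tz": 0,"yaw": 7.1,"grip": 0},{"tx": 0,"ty": 0,"tz": 0,"yaw": 7.1,"grip": 0},{"tx": 0,"ty": 0,"tz": 0,"yaw": 7.1,"grip": 0},{"tx": 0,"ty": 0,"tz": 0,"yaw": 7.1,"grip": 0},{"tx": 0,"ty": 0,"tz": 0,"yaw": 7.1,"grip": 0},{"tx": 0,"ty": 0,"tz": 0,"yaw": 7.1,"grip": 0},{"tx": 0,"ty": 0,"tz": 0,"yaw": 7.1,"grip": 0},{"tx": 0,"ty": 0,"tz": 0,"yaw": 7.1,"grip": 0},{"tx": 0,"ty": 0,"tz": 0,"yaw": 7.1,"grip": 0},{"tx": 0,"ty": 0,"tz": 0,"yaw": 7.1,"grip": 0},{"tx": 0,"ty": 0,"tz": 0,"yaw": 7.1,"grip": 0},{"tx": 0,"ty": 0,"tz": 0,"yaw": 7.1,"grip": 0}])

```text
time: 3.1
position: [499.4, -358.9, 196.7]
tool_rot: [0.094, 0.706, -0.089, 0.696]
wrist_force: [0.1, 0.4, 0.3]
width: 0.2
```

```bash
cat >> h.py <<'E'
from scipy.spatial.transform import Rotation as Ro
C0=np.array([505.5,-381.]); A0=69.0
def report(C=C0,A=None):
    from plant import state
    s=state(); M=Ro.from_quat(s["tool_rot"]).as_matrix(); p=s["position"]
    za=np.degrees(np.arctan2(M[1,2],M[0,2])); yd=M[:2,1]; zd=M[:2,2]; rel=p[:2]-C
    bar=za+90  # pointer direction if tool aligned
    print("t",round(s["time"],2),"pos",p.round(1),"zang",round(za,1),"tool-aligned bar",round(bar,1),"rel y,z",(rel@yd).round(1),(rel@zd).round(1),"x tilt",M[:,0].round(3),"F",s["wrist_force"].round(1),"w",round(s["width"],1),"j",s["joint_pos"].round(2))
    return s,M
E
python3 -c "
from h import *
report()
from plant import grab_frame
t=grab_frame('top'); cv2.imwrite('pics/t1.png',cv2.resize(t[140:260,300:450],(750,600),interpolation=cv2.INTER_CUBIC))"
```

```text
t 3.1 pos [ 499.4 -358.9  196.7] zang -14.9 tool-aligned bar 75.1 rel y,z 19.8 -11.5 x tilt [-0.012  0.009 -1.   ] F [0.1 0.4 0.3] w 0.2 j [-0.81  0.29  1.51 -0.    1.36 -0.55]
```

View pics/t1.png

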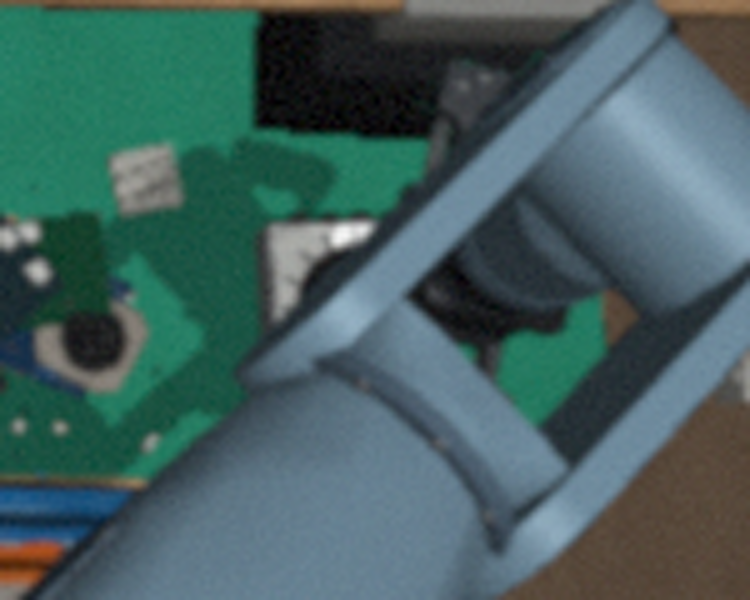

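The closed fingers are above the selector at about z=183, but the top view there is blocked by the arm. The body's long side now lies along x, towards the tall black box (front face x≈630). Turning the jaws along the bar gives more clearance, so I'll turn back 84° and push with the narrow side.

Emit:
send_rows(rows=[{"tx": -0.0008,"ty": 0,"tz": 0,"yaw": -7.0,"grip": 0},{"tx": -0.0008,"ty": 0,"tz": 0,"yaw": -7.0,"grip": 0},{"tx": -0.0008,"ty": 0,"tz": 0,"yaw": -7.0,"grip": 0},{"tx": -0.0008,"ty": 0,"tz": 0,"yaw": -7.0,"grip": 0},{"tx": -0.0008,"ty": 0,"tz": 0,"yaw": -7.0,"grip": 0},{"tx": -0.0008,"ty": 0,"tz": 0,"yaw": -7.0,"grip": 0},{"tx": -0.0008,"ty": 0,"tz": 0,"yaw": -7.0,"grip": 0},{"tx": -0.0008,"ty": 0,"tz": 0,"yaw": -7.0,"grip": 0},{"tx": -0.0008,"ty": 0,"tz": 0,"yaw": -7.0,"grip": 0},{"tx": -0.0008,"ty": 0,"tz": 0,"yaw": -7.0,"grip": 0},{"tx": -0.0008,"ty": 0,"tz": 0,"yaw": -7.0,"grip": 0},{"tx": -0.0008,"ty": 0,"tz": 0,"yaw": -7.0,"grip": 0}])

```text
time: 4.15
position: [497.0, -356.2, 200.5]
tool_rot: [-0.401, 0.578, 0.419, 0.574]
wrist_force: [-0.2, 0.9, -0.5]
width: 0.8
```

```bash
python3 -c "
from h import *
report()"
```

```text
t 4.15 pos [ 497.  -356.2  200.5] zang 70.9 tool-aligned bar 160.9 rel y,z 16.2 20.6 x tilt [-0.02   0.017 -1.   ] F [-0.2  0.9 -0.5] w 0.8 j [-0.81  0.29  1.5  -0.    1.37 -2.05]
```

Emit:
send_rows(rows=[{"tx": 0,"ty": -0.015,"tz": -0.019,"yaw": 0,"grip": 0},{"tx": 0,"ty": -0.015,"tz": -0.019,"yaw": 0,"grip": 0},{"tx": 0,"ty": -0.014,"tz": -0.019,"yaw": 0,"grip": 0},{"tx": 0.02,"ty": 0,"tz": 0,"yaw": 0,"grip": 0},{"tx": 0.03,"ty": 0,"tz": 0,"yaw": 0,"grip": 0},{"tx": 0.03,"ty": 0,"tz": 0,"yaw": 0,"grip": 0},{"tx": 0.015,"ty": 0,"tz": 0,"yaw": 0,"grip": 0},{"tx": 0,"ty": 0,"tz": 0,"yaw": 0,"grip": 0}])

```text
time: 4.82
position: [519.5, -425.7, 99.6]
tool_rot: [-0.411, 0.571, 0.429, 0.567]
wrist_force: [-0.7, 1.0, -0.8]
width: 0.4
```

```bash
python3 -c "
from h import *
report()
from plant import grab_frame
t=grab_frame('side'); cv2.imwrite('pics/s1.png',cv2.resize(t[100:190,230:330],(666,600),interpolation=cv2.INTER_CUBIC))"
```

```text
t 4.82 pos [ 519.5 -425.7   99.6] zang 72.9 tool-aligned bar 162.9 rel y,z -26.5 -38.6 x tilt [-0.019  0.016 -1.   ] F [-0.7  1.  -0.8] w 0.4 j [-0.86  0.52  1.41 -0.    1.24 -2.13]
```

View pics/s1.png

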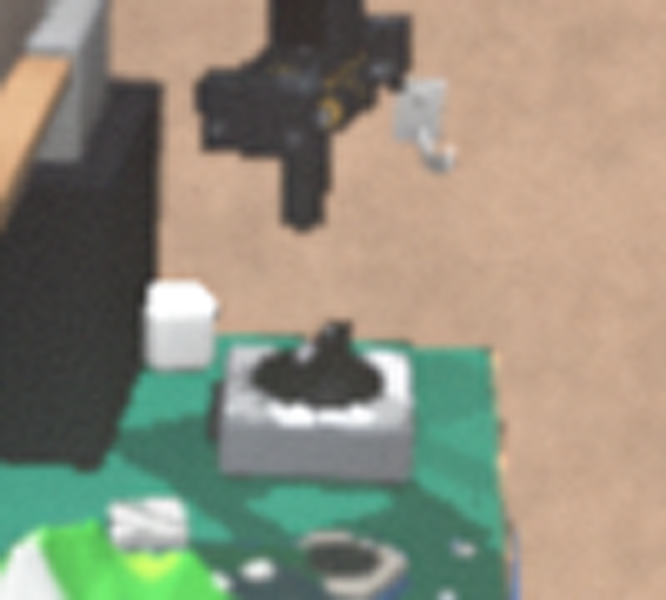

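Side view: fingertip bottom at zoom (303,225), i.e. pixel (275.5,133.8), above and behind the dial. I'll compare that with the predicted projection.

```bash
python3 -c "
from h import *
s,M=report()
p=s['position']+14*M[:,0]; print(p,proj('side',p))
for z in(60,100,110,120,130): print(z,proj('side',[p[0],p[1],z]))"
```

```text
t 4.87 pos [ 519.7 -425.9  100.7] zang 72.8 tool-aligned bar 162.8 rel y,z -26.8 -38.7 x tilt [-0.019  0.016 -1.   ] F [-0.6  0.6 -0.9] w 0.2 j [-0.86  0.52  1.41 -0.    1.24 -2.13]
[ 519.42237601 -425.63648526   86.74958115] [274.59629137 142.73701837]
60 [274.24266045 148.98650629]
100 [274.77391918 139.59791821]
110 [274.90907026 137.20948173]
120 [275.04517568 134.80417959]
130 [275.1822456  132.38183252]
```

The tip appears 9 px (about 38 mm) higher than predicted. I'll take another picture with the arm at rest.

```bash
python3 -c "
from h import *
s,M=report()
from plant import grab_frame
t=grab_frame('side'); cv2.imwrite('pics/s2.png',cv2.resize(t[100:190,230:330],(666,600),interpolation=cv2.INTER_CUBIC))
t=grab_frame('top'); cv2.imwrite('pics/t2.png',t)"
```

```text
t 4.87 pos [ 519.7 -425.9  100.7] zang 72.8 tool-aligned bar 162.8 rel y,z -26.8 -38.7 x tilt [-0.019  0.016 -1.   ] F [-0.6  0.6 -0.9] w 0.2 j [-0.86  0.52  1.41 -0.    1.24 -2.13]
```

View pics/s2.png

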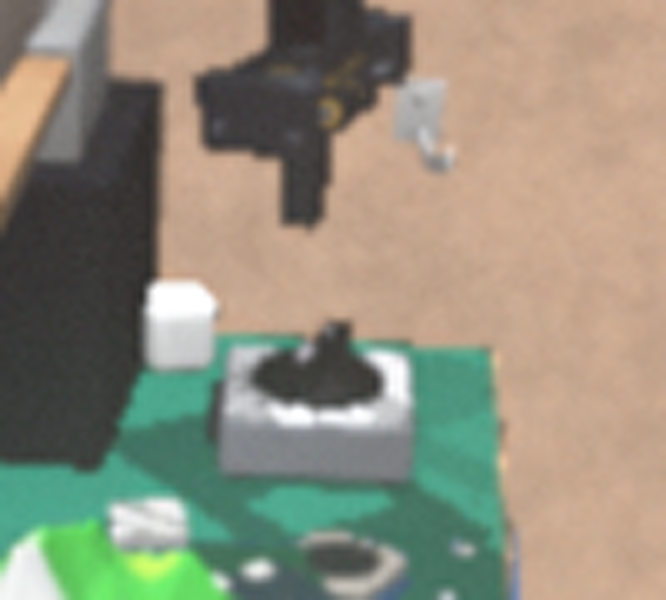

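View pics/t2.png

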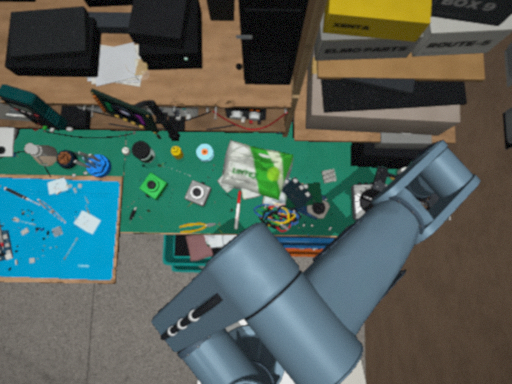

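```bash
python3 -c "
from h import *
from plant import r
print(r.tips_ahead)
for z in (100,200,214,264,300,350,400): print(z,proj('side',[188,543,z]),proj('top',[188,543,z]))
s,M=report()
p=s['position']
for dx in(14,-50,-59): 
  for dz in (-93,93):
    for dy in(-37,37): print(dx,dz,dy,proj('side',p+dx*M[:,0]+dy*M[:,1]+dz*M[:,2]).round(0))
a=cv2.imread('pics/side0.png')[190:384,400:512]; b=cv2.imread('pics/top0.png')[260:384,0:112]
cv2.imwrite('pics/z6.png',np.hstack([cv2.resize(a,(336,582),interpolation=2),cv2.resize(b,(400,582) if 0 else (448,496),interpolation=2)[:582] if 0 else cv2.copyMakeBorder(cv2.resize(b,(448,496),interpolation=2),0,86,0,0,0)]))
"
```

```text
14.0
100 [466.58739923 380.11092709] [ 65.58470768 300.48776829]
200 [490.4392607  334.69689793] [ 48.51449547 305.39292396]
214 [494.17871046 327.57697226] [ 45.87648841 306.15095995]
264 [508.48228364 300.34291801] [ 35.87955003 309.02359788]
300 [519.80447732 278.78542092] [ 28.06994237 311.26770245]
350 [537.18861252 245.68596562] [ 16.2533675  314.66321614]
400 [556.84447267 208.26113791] [  3.14078263 318.43114059]
t 4.97 pos [ 521.5 -427.6  104.6] zang 72.8 tool-aligned bar 162.8 rel y,z -29.0 -39.8 x tilt [-0.015  0.011 -1.   ] F [ 0.6 -0.7  0.4] w 0.3 j [-0.86  0.51  1.4  -0.    1.24 -2.13]
14 -93 -37 [274. 133.]
14 -93 37 [290. 136.]
14 93 -37 [257. 148.]
14 93 37 [275. 151.]
-50 -93 -37 [274. 119.]
-50 -93 37 [291. 121.]
-50 93 -37 [257. 132.]
-50 93 37 [276. 135.]
-59 -93 -37 [274. 117.]
-59 -93 37 [291. 119.]
-59 93 -37 [257. 129.]
-59 93 37 [276. 132.]
```

View pics/z6.png

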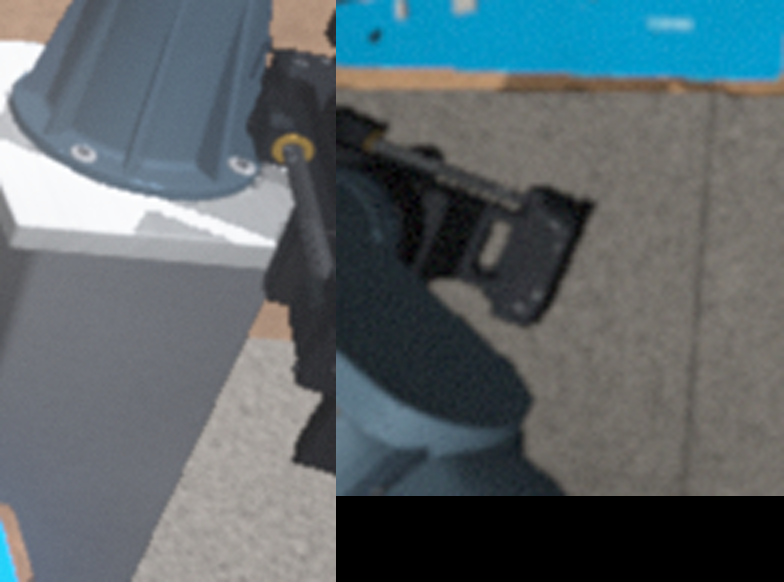

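Emit:
send_rows(rows=[{"tx": 0,"ty": 0,"tz": 0,"yaw": 0,"grip": 0},{"tx": 0,"ty": 0,"tz": 0,"yaw": 0,"grip": 0},{"tx": 0,"ty": 0,"tz": 0,"yaw": 0,"grip": 0}])

```text
time: 5.22
position: [523.6, -429.7, 109.9]
tool_rot: [-0.416, 0.57, 0.424, 0.567]
wrist_force: [0.5, -0.9, 0.8]
width: 0.7
```

```bash
python3 -c "
from h import *
s,M=report()
from plant import grab_frame
t=grab_frame('side'); cv2.imwrite('pics/s3.png',cv2.resize(t[80:190,200:350],(750,550),interpolation=cv2.INTER_CUBIC))
s,M=report()"
```

```text
t 5.22 pos [ 523.6 -429.7  109.9] zang 72.9 tool-aligned bar 162.9 rel y,z -31.7 -41.2 x tilt [-0.01   0.005 -1.   ] F [ 0.5 -0.9  0.8] w 0.7 j [-0.86  0.51  1.4  -0.    1.24 -2.13]
t 5.27 pos [ 523.8 -429.8  110.2] zang 72.9 tool-aligned bar 162.9 rel y,z -31.9 -41.3 x tilt [-0.01   0.005 -1.   ] F [-0.6 -0.3  1.7] w 0.2 j [-0.86  0.51  1.4  -0.    1.24 -2.13]
```

View pics/s3.png

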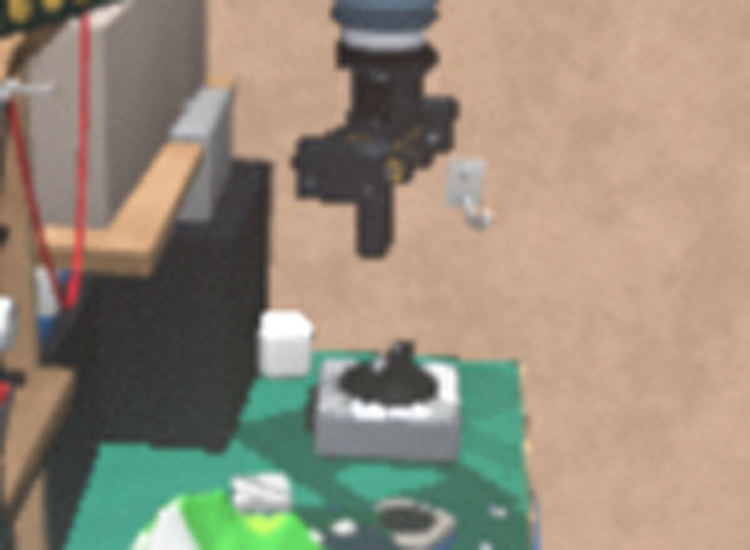

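```bash
python3 -c "
from h import *
M=np.array([[-0.001,-0.945,0.328],[-0.001,0.328,0.945],[-1,0,-0.002]]);p=np.array([188.1,542.8,213.6])
for dx in(14,-50):
  for dz in(-93,-61.5,-44,44,61.5,93):
    for dy in(-37,-9,9,37): 
      X=p+M@[dx,dy,dz]; print(dx,dz,dy,proj('side',X).round(0),proj('top',X).round(0))
"
```

```text
14 -93 -37 [457. 282.] [ 86. 304.]
14 -93 -9 [476. 288.] [ 81. 314.]
14 -93 9 [490. 291.] [ 79. 321.]
14 -93 37 [511. 297.] [ 75. 331.]
14 -61.5 -37 [457. 295.] [ 75. 300.]
14 -61.5 -9 [478. 301.] [ 71. 310.]
14 -61.5 9 [492. 305.] [ 68. 317.]
14 -61.5 37 [514. 312.] [ 64. 327.]
14 -44 -37 [458. 303.] [ 69. 298.]
14 -44 -9 [479. 310.] [ 65. 308.]
14 -44 9 [494. 314.] [ 62. 314.]
14 -44 37 [517. 321.] [ 58. 325.]
14 44 -37 [461. 350.] [ 40. 286.]
14 44 -9 [486. 359.] [ 35. 296.]
14 44 9 [503. 364.] [ 32. 303.]
14 44 37 [530. 374.] [ 28. 313.]
14 61.5 -37 [462. 361.] [ 34. 284.]
14 61.5 -9 [488. 370.] [ 29. 294.]
14 61.5 9 [505. 377.] [ 27. 300.]
14 61.5 37 [533. 386.] [ 22. 311.]
14 93 -37 [463. 383.] [ 23. 280.]
14 93 -9 [491. 394.] [ 19. 290.]
14 93 9 [509. 400.] [ 16. 296.]
14 93 37 [539. 412.] [ 12. 306.]
-50 -93 -37 [470. 250.] [ 75. 308.]
-50 -93 -9 [491. 256.] [ 71. 319.]
-50 -93 9 [505. 259.] [ 68. 325.]
-50 -93 37 [528. 265.] [ 63. 336.]
-50 -61.5 -37 [471. 263.] [ 64. 303.]
-50 -61.5 -9 [494. 269.] [ 59. 314.]
-50 -61.5 9 [509. 273.] [ 57. 321.]
-50 -61.5 37 [533. 279.] [ 52. 332.]
-50 -44 -37 [472. 270.] [ 58. 301.]
-50 -44 -9 [495. 276.] [ 53. 312.]
-50 -44 9 [511. 281.] [ 50. 319.]
-50 -44 37 [536. 287.] [ 46. 329.]
-50 44 -37 [478. 315.] [ 26. 289.]
-50 44 -9 [505. 324.] [ 22. 299.]
-50 44 9 [523. 329.] [ 19. 306.]
-50 44 37 [553. 338.] [ 14. 317.]
-50 61.5 -37 [479. 326.] [ 20. 286.]
-50 61.5 -9 [508. 335.] [ 16. 297.]
-50 61.5 9 [527. 341.] [ 13. 304.]
-50 61.5 37 [557. 351.] [  8. 314.]
-50 93 -37 [482. 347.] [  9. 282.]
-50 93 -9 [512. 358.] [  5. 293.]
-50 93 9 [533. 364.] [  1. 299.]
-50 93 37 [566. 376.] [ -3. 310.]
```

```bash
python3 -c "
from h import *
from plant import grab_frame
s,M=report();p=s['position']
t=grab_frame('top'); cv2.imwrite('pics/t3.png',cv2.resize(t[140:240,330:455],(750,600),interpolation=cv2.INTER_CUBIC))
for dx in (-50,-90,-130):
  for dy in(-37,37):
    for off in (0,39): print(dx,dy,off,((proj('top',p+M@[dx,dy,93]+[0,0,off])-[330,140])*6).round(0),((proj('side',p+M@[dx,dy,93]+[0,0,off])-[200,80])*5).round(0))
"
```

```text
t 5.27 pos [ 523.8 -429.8  110.2] zang 72.9 tool-aligned bar 162.9 rel y,z -31.9 -41.3 x tilt [-0.01   0.005 -1.   ] F [-0.6 -0.3  1.7] w 0.2 j [-0.86  0.51  1.4  -0.    1.24 -2.13]
-50 -37 0 [252. 174.] [283. 251.]
-50 -37 39 [275. 158.] [284. 200.]
-50 37 0 [211. 316.] [376. 265.]
-50 37 39 [233. 305.] [379. 213.]
-90 -37 0 [276. 157.] [284. 199.]
-90 -37 39 [301. 140.] [285. 146.]
-90 37 0 [234. 304.] [379. 212.]
-90 37 39 [258. 292.] [382. 158.]
-130 -37 0 [302. 139.] [285. 145.]
-130 -37 39 [329. 121.] [287.  90.]
-130 37 0 [259. 291.] [381. 157.]
-130 37 39 [284. 279.] [385. 102.]
```

View pics/t3.png

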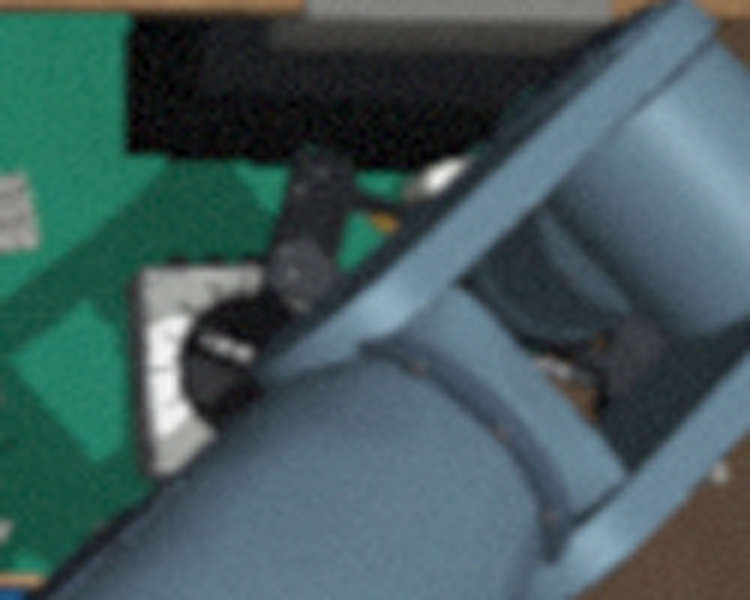

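The dial still points at the third mark: in the top view the white line is at zoom (228,347). In both views the gripper looks about 39 mm higher than the reported pose, while x and y agree. I'll lower in stages and check by picture and force.

Emit:
send_rows(rows=[{"tx": 0.012,"ty": 0.004,"tz": 0.005,"yaw": 0,"grip": 0},{"tx": 0.012,"ty": 0,"tz": 0,"yaw": 0,"grip": 0},{"tx": 0.012,"ty": 0,"tz": 0,"yaw": 0,"grip": 0},{"tx": 0,"ty": 0,"tz": 0,"yaw": 0,"grip": 0},{"tx": 0,"ty": 0,"tz": 0,"yaw": 0,"grip": 0},{"tx": 0,"ty": 0,"tz": 0,"yaw": 0,"grip": 0}])

```text
time: 5.82
position: [521.8, -424.8, 73.7]
tool_rot: [-0.418, 0.57, 0.423, 0.567]
wrist_force: [0.7, -0.3, 0.2]
width: 0.3
```

```bash
cat > look.py <<'E'
from h import *
import sys
from plant import grab_frame
s,M=report();p=s['position']
t=grab_frame('side'); cv2.imwrite('pics/%s.png'%sys.argv[1],cv2.resize(t[100:180,230:330],(750,600),interpolation=cv2.INTER_CUBIC))
tip=p+14*M[:,0]
for o in(0,20,39): print(o,((proj('side',tip+[0,0,o])-[230,100])*7.5).round(0))
E
python3 look.py s4
```

```text
t 5.82 pos [ 521.8 -424.8   73.7] zang 72.9 tool-aligned bar 162.9 rel y,z -28.5 -37.1 x tilt [-0.008  0.003 -1.   ] F [ 0.7 -0.3  0.2] w 0.3 j [-0.86  0.54  1.43 -0.    1.18 -2.13]
0 [327. 368.]
20 [329. 333.]
39 [331. 300.]
```

View pics/s4.png

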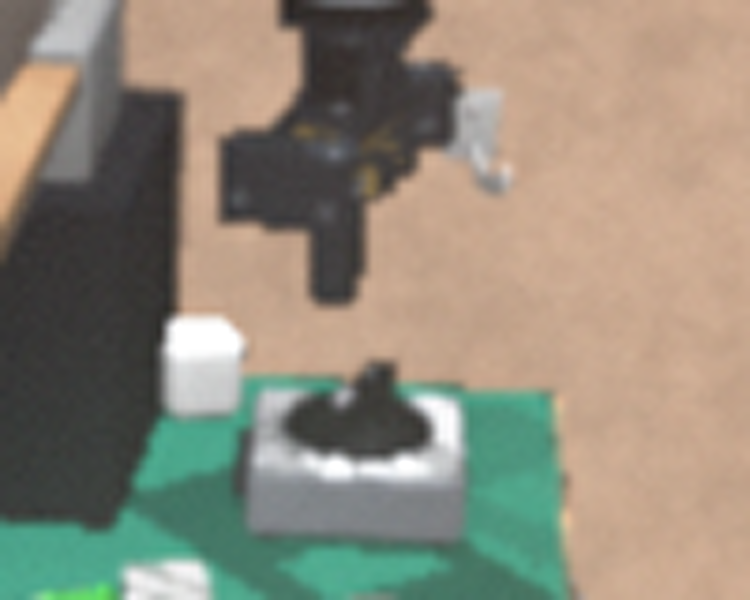

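Tip at zoom (333,300), which fits an offset of +39 to +43 mm, so the true tip height is about 100 mm. I'll lower 34 mm more.

Emit:
send_rows(rows=[{"tx": 0.012,"ty": 0,"tz": 0,"yaw": 0,"grip": 0},{"tx": 0.012,"ty": 0,"tz": 0,"yaw": 0,"grip": 0},{"tx": 0.01,"ty": 0,"tz": 0,"yaw": 0,"grip": 0},{"tx": 0,"ty": 0,"tz": 0,"yaw": 0,"grip": 0},{"tx": 0,"ty": 0,"tz": 0,"yaw": 0,"grip": 0},{"tx": 0,"ty": 0,"tz": 0,"yaw": 0,"grip": 0}])

```text
time: 6.37
position: [521.8, -425.3, 36.3]
tool_rot: [-0.418, 0.57, 0.422, 0.567]
wrist_force: [0.5, 0.4, 0.1]
width: 0.3
```

```bash
python3 look.py s5
```

```text
t 6.37 pos [ 521.8 -425.3   36.3] zang 72.9 tool-aligned bar 162.9 rel y,z -28.6 -37.6 x tilt [-0.007  0.002 -1.   ] F [0.5 0.4 0.1] w 0.3 j [-0.86  0.59  1.45 -0.    1.11 -2.13]
0 [324. 432.]
20 [326. 398.]
39 [328. 365.]
```

View pics/s5.png

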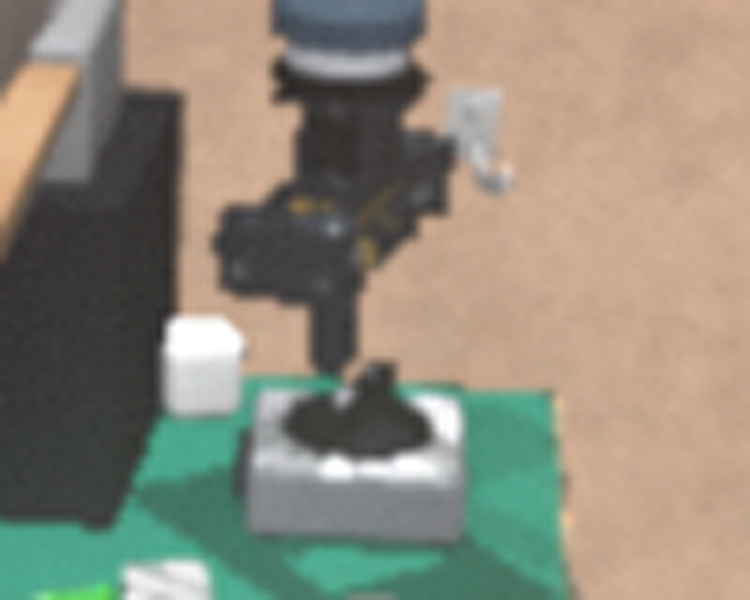

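Tip bottom at zoom (332,372), still free and about 61 mm up. I'll lower 4 mm, square the finger to the bar, then move in until it touches.

Emit:
send_rows(rows=[{"tx": 0.004,"ty": 0,"tz": 0.001,"yaw": 3.5,"grip": 0},{"tx": 0,"ty": 0.003,"tz": 0,"yaw": 0,"grip": 0},{"tx": 0,"ty": 0.003,"tz": 0,"yaw": 0,"grip": 0},{"tx": 0,"ty": 0.002,"tz": 0,"yaw": 0,"grip": 0},{"tx": 0,"ty": 0,"tz": 0,"yaw": 0,"grip": 0}])

```text
time: 6.83
position: [514.8, -422.4, 34.6]
tool_rot: [-0.402, 0.582, 0.404, 0.579]
wrist_force: [0.1, -1.3, 0.6]
width: 0.2
```

```bash
python3 look.py s6
```

```text
t 6.83 pos [ 514.8 -422.4   34.6] zang 69.5 tool-aligned bar 159.5 rel y,z -23.2 -35.5 x tilt [-0.005 -0.001 -1.   ] F [ 0.1 -1.3  0.6] w 0.2 j [-0.86  0.57  1.47 -0.    1.1  -2.07]
0 [336. 438.]
20 [338. 404.]
39 [340. 371.]
```

View pics/s6.png

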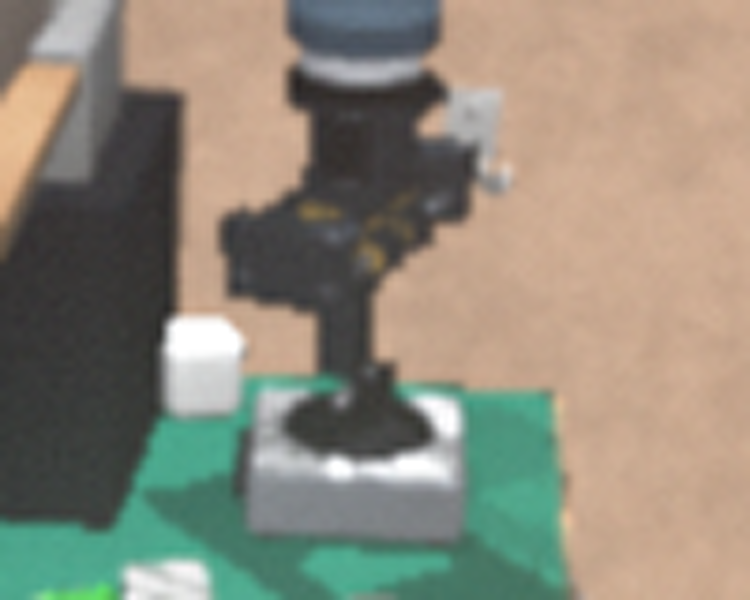

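Emit:
send_rows(rows=[{"tx": 0.0015,"ty": 0.003,"tz": 0,"yaw": 0,"grip": 0},{"tx": 0,"ty": 0.003,"tz": 0,"yaw": 0,"grip": 0},{"tx": 0,"ty": 0.002,"tz": 0,"yaw": 0,"grip": 0}])

```text
time: 7.13
position: [507.7, -420.4, 34.1]
tool_rot: [-0.404, 0.582, 0.403, 0.579]
wrist_force: [4.0, -2.0, -1.4]
width: 0.5
```

```bash
python3 look.py s7
```

```text
t 7.13 pos [ 507.7 -420.4   34.1] zang 69.6 tool-aligned bar 159.6 rel y,z -15.8 -36.1 x tilt [-0.003 -0.003 -1.   ] F [ 4.  -2.  -1.4] w 0.5 j [-0.87  0.56  1.49 -0.    1.09 -2.08]
0 [349. 441.]
20 [351. 407.]
39 [353. 374.]
```

View pics/s7.png

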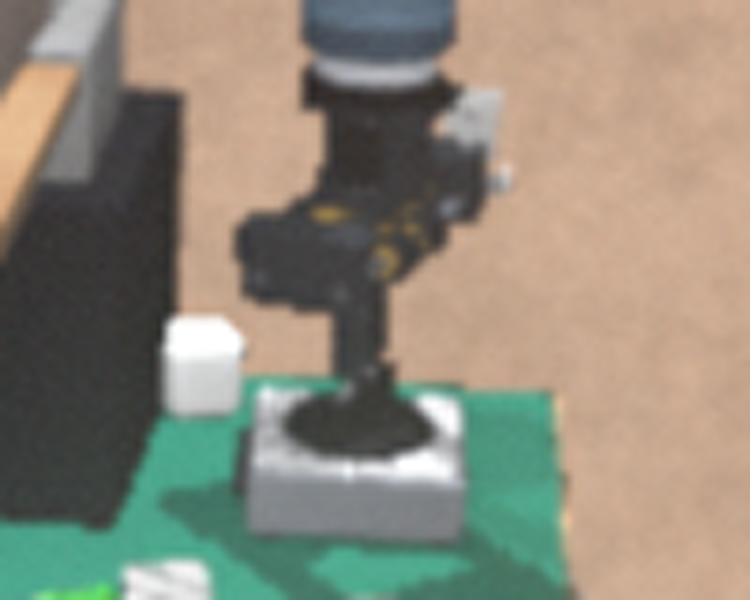

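Contact is confirmed: a 4.4 N reaction square to the bar at exactly the expected place, so x and y hold good and only z is offset. Next I start the arc, 3° per row.

Emit:
send_rows(rows=[{"tx": 0,"ty": 0.0019,"tz": -0.0008,"yaw": 3,"grip": 0},{"tx": 0,"ty": 0.0019,"tz": -0.0008,"yaw": 3,"grip": 0},{"tx": 0,"ty": 0.0019,"tz": -0.0008,"yaw": 3,"grip": 0},{"tx": 0,"ty": 0.0019,"tz": -0.0008,"yaw": 3,"grip": 0},{"tx": 0,"ty": 0.0019,"tz": -0.0008,"yaw": 3,"grip": 0},{"tx": 0,"ty": 0.0019,"tz": -0.0008,"yaw": 3,"grip": 0}])

```text
time: 7.68
position: [496.9, -420.0, 34.4]
tool_rot: [-0.306, 0.639, 0.302, 0.638]
wrist_force: [-0.8, -0.4, 0.5]
width: 0.7
```

```bash
python3 look.py s8
```

```text
t 7.68 pos [ 496.9 -420.    34.4] zang 50.9 tool-aligned bar 140.9 rel y,z -17.9 -35.7 x tilt [ 0.002 -0.006 -1.   ] F [-0.8 -0.4  0.5] w 0.7 j [-0.88  0.54  1.52 -0.    1.07 -1.77]
0 [369. 442.]
20 [371. 408.]
39 [373. 375.]
```

View pics/s8.png

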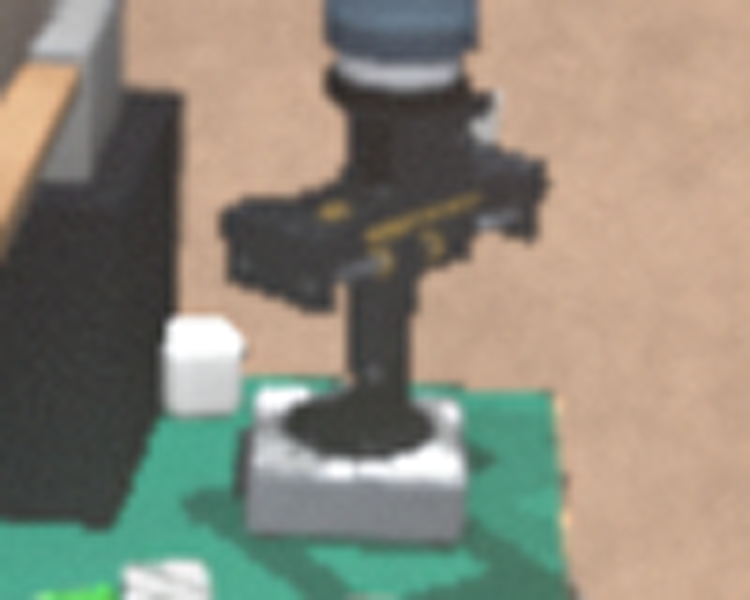

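The finger has moved about 15° and the force is zero, so the first click has snapped ahead. Next is click two.

Emit:
send_rows(rows=[{"tx": 0,"ty": 0.003,"tz": -0.0008,"yaw": 3,"grip": 0},{"tx": 0,"ty": 0.0023,"tz": -0.0008,"yaw": 3,"grip": 0},{"tx": 0,"ty": 0.0022,"tz": -0.0008,"yaw": 3,"grip": 0},{"tx": 0,"ty": 0.0022,"tz": -0.0008,"yaw": 3,"grip": 0},{"tx": 0,"ty": 0.0022,"tz": -0.0008,"yaw": 3,"grip": 0}])

```text
time: 8.15
position: [486.9, -416.2, 35.0]
tool_rot: [-0.219, 0.672, 0.211, 0.675]
wrist_force: [1.1, -1.2, -1.1]
width: 0.2
```

```bash
python3 look.py s9
```

```text
t 8.15 pos [ 486.9 -416.2   35. ] zang 35.4 tool-aligned bar 125.4 rel y,z -17.9 -35.5 x tilt [ 0.007 -0.01  -1.   ] F [ 1.1 -1.2 -1.1] w 0.2 j [-0.89  0.52  1.56 -0.    1.05 -1.51]
0 [387. 445.]
20 [389. 411.]
39 [392. 378.]
```

Emit:
send_rows(rows=[{"tx": 0,"ty": 0.003,"tz": -0.0008,"yaw": 3,"grip": 0},{"tx": 0,"ty": 0.0025,"tz": -0.0008,"yaw": 3,"grip": 0},{"tx": 0,"ty": 0,"tz": 0,"yaw": 0,"grip": 0}])

```text
time: 8.45
position: [482.0, -412.4, 35.1]
tool_rot: [-0.183, 0.683, 0.175, 0.685]
wrist_force: [0.2, -1.4, -0.7]
width: 0.3
```

```bash
python3 look.py s10
```

```text
t 8.45 pos [ 482.  -412.4   35.1] zang 29.3 tool-aligned bar 119.3 rel y,z -15.9 -35.8 x tilt [ 0.006 -0.01  -1.   ] F [ 0.2 -1.4 -0.7] w 0.3 j [-0.89  0.51  1.58 -0.    1.05 -1.41]
0 [396. 448.]
20 [398. 414.]
39 [401. 381.]
```

View pics/s10.png

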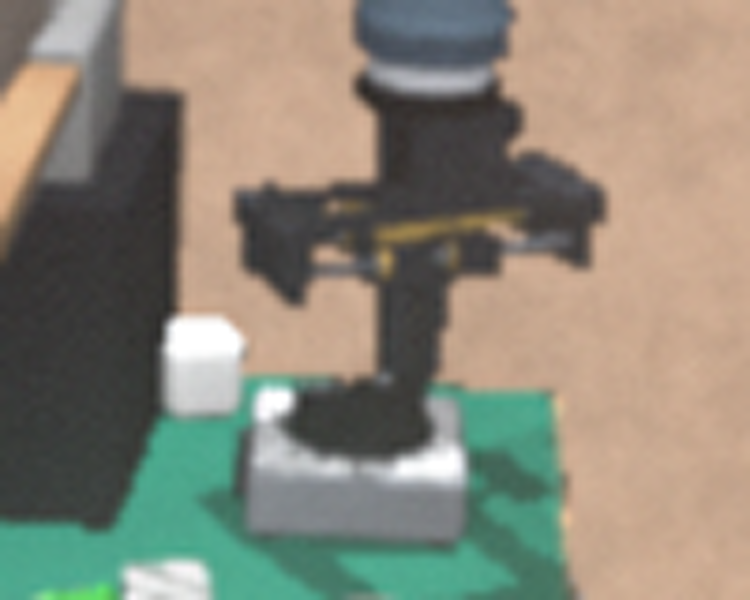

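Emit:
send_rows(rows=[{"tx": 0,"ty": 0.0022,"tz": -0.0008,"yaw": 3,"grip": 0},{"tx": 0,"ty": 0.0023,"tz": -0.0008,"yaw": 3,"grip": 0},{"tx": 0,"ty": 0.0022,"tz": -0.0008,"yaw": 3,"grip": 0},{"tx": 0,"ty": 0.0022,"tz": -0.0008,"yaw": 3,"grip": 0},{"tx": 0,"ty": 0.0022,"tz": -0.0008,"yaw": 3,"grip": 0},{"tx": 0,"ty": 0.0025,"tz": -0.0008,"yaw": 3,"grip": 0},{"tx": 0,"ty": 0.001,"tz": 0,"yaw": 0,"grip": 0}])

```text
time: 9.08
position: [474.7, -405.2, 35.9]
tool_rot: [-0.08, 0.7, 0.066, 0.707]
wrist_force: [0.1, -0.5, 0.9]
width: 0.7
```

```bash
python3 look.py s11;  python3 -c "
from h import *
from plant import grab_frame
t=grab_frame('top'); cv2.imwrite('pics/t4.png',cv2.resize(t[160:240,330:430],(750,600),interpolation=cv2.INTER_CUBIC))"
```

```text
t 9.08 pos [ 474.7 -405.2   35.9] zang 11.9 tool-aligned bar 101.9 rel y,z -17.3 -35.1 x tilt [ 0.011 -0.018 -1.   ] F [ 0.1 -0.5  0.9] w 0.7 j [-0.9   0.48  1.61 -0.    1.03 -1.1 ]
0 [409. 453.]
20 [412. 418.]
39 [414. 385.]
```

View pics/s11.png

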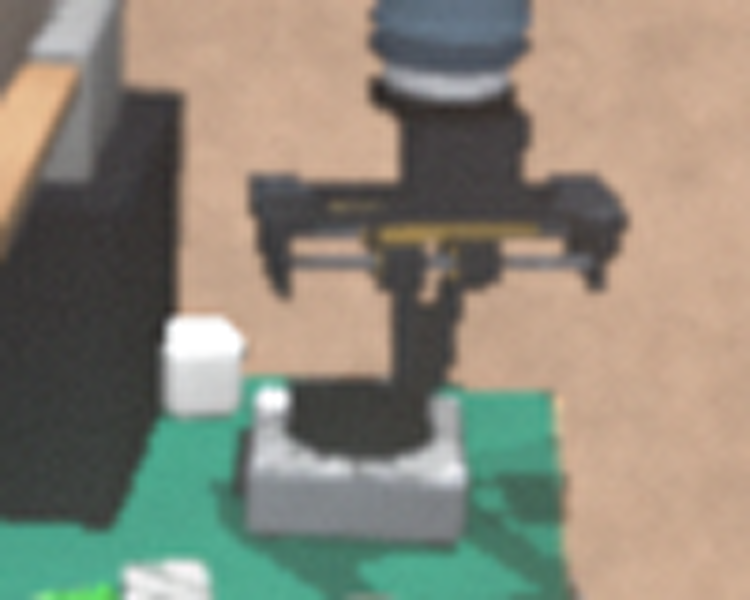

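View pics/t4.png

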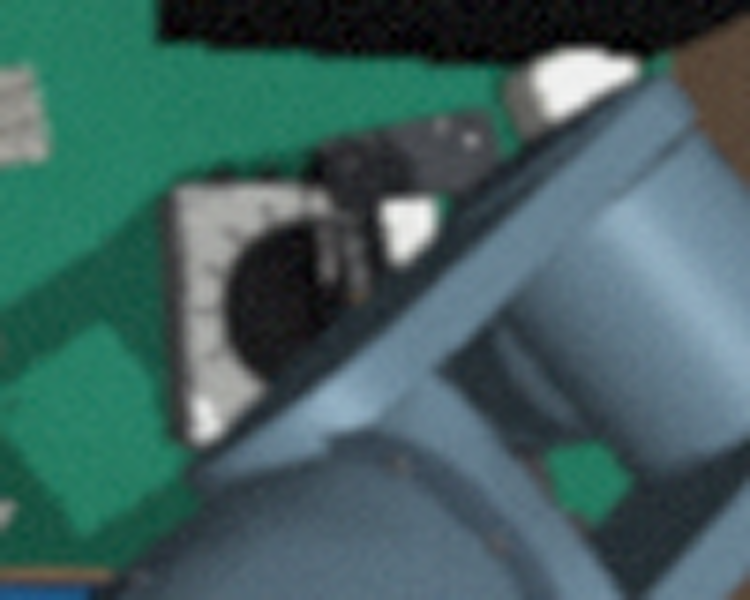

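Emit:
send_rows(rows=[{"tx": 0.0005,"ty": 0.0028,"tz": -0.0008,"yaw": 3,"grip": 0},{"tx": 0.0005,"ty": 0.0022,"tz": -0.0008,"yaw": 3,"grip": 0},{"tx": 0,"ty": 0.0005,"tz": 0,"yaw": 0,"grip": 0}])

```text
time: 9.43
position: [472.9, -401.2, 35.4]
tool_rot: [-0.046, 0.702, 0.032, 0.71]
wrist_force: [-0.4, -1.9, -1.3]
width: 0.1
```

```bash
python3 look.py s12
```

```text
t 9.43 pos [ 472.9 -401.2   35.4] zang 6.3 tool-aligned bar 96.3 rel y,z -16.5 -34.6 x tilt [ 0.012 -0.019 -1.   ] F [-0.4 -1.9 -1.3] w 0.1 j [-0.89  0.47  1.62 -0.    1.02 -1.  ]
0 [412. 457.]
20 [415. 422.]
39 [417. 389.]
```

View pics/s12.png

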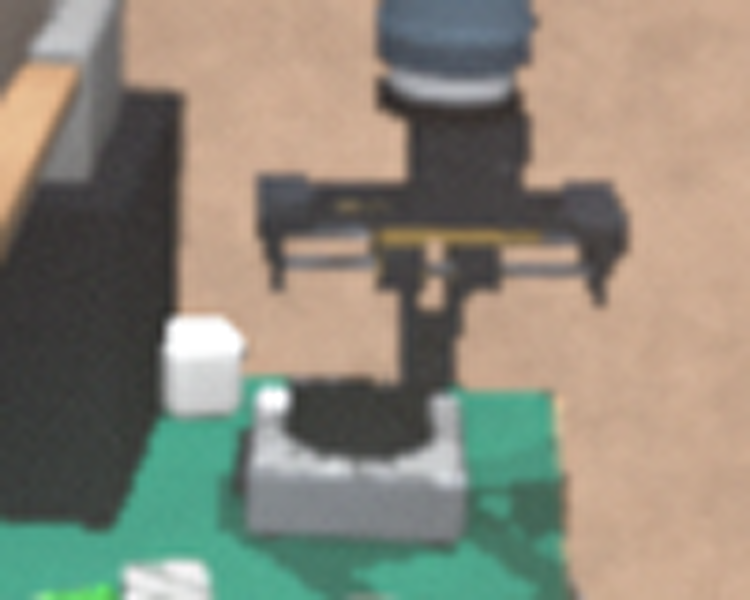

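Three clicks are done: the finger face is at about 8° and the bar lies along x. The fourth goes over at about -10°, and I'll stop near -13° so that the snap finishes it.

Emit:
send_rows(rows=[{"tx": 0.0003,"ty": 0.0024,"tz": -0.0008,"yaw": 3,"grip": 0},{"tx": 0,"ty": 0.0022,"tz": -0.001,"yaw": 3,"grip": 0},{"tx": 0,"ty": 0.0022,"tz": -0.001,"yaw": 3,"grip": 0},{"tx": 0,"ty": 0.0022,"tz": -0.001,"yaw": 3,"grip": 0},{"tx": 0,"ty": 0.0022,"tz": -0.001,"yaw": 3,"grip": 0},{"tx": 0,"ty": 0,"tz": 0,"yaw": 0,"grip": 0}])

```text
time: 9.98
position: [469.1, -394.0, 35.6]
tool_rot: [0.042, 0.699, -0.059, 0.711]
wrist_force: [-0.0, 0.3, 0.4]
width: 0.3
```

```bash
python3 look.py s13
```

```text
t 9.98 pos [ 469.1 -394.    35.6] zang -8.2 tool-aligned bar 81.8 rel y,z -18.1 -34.1 x tilt [ 0.015 -0.026 -1.   ] F [-0.   0.3  0.4] w 0.3 j [-0.89  0.46  1.65 -0.01  1.01 -0.74]
0 [419. 462.]
20 [422. 428.]
39 [424. 394.]
```

Emit:
send_rows(rows=[{"tx": 0,"ty": 0.003,"tz": -0.0012,"yaw": 2,"grip": 0},{"tx": 0,"ty": 0.0025,"tz": -0.001,"yaw": 2,"grip": 0},{"tx": 0,"ty": 0,"tz": 0,"yaw": 0,"grip": 0}])

```text
time: 10.28
position: [468.2, -388.7, 35.5]
tool_rot: [0.063, 0.697, -0.08, 0.71]
wrist_force: [-0.8, -2.0, -0.2]
width: 0.4
```

```bash
python3 look.py s14;  python3 -c "
from h import *
from plant import grab_frame
t=grab_frame('top'); cv2.imwrite('pics/t5.png',cv2.resize(t[170:230,340:415],(750,600),interpolation=cv2.INTER_CUBIC))"
```

```text
t 10.28 pos [ 468.2 -388.7   35.5] zang -11.6 tool-aligned bar 78.4 rel y,z -15.1 -35.0 x tilt [ 0.015 -0.026 -1.   ] F [-0.8 -2.  -0.2] w 0.4 j [-0.89  0.45  1.66 -0.01  1.   -0.68]
0 [421. 466.]
20 [423. 432.]
39 [426. 398.]
```

View pics/s14.png

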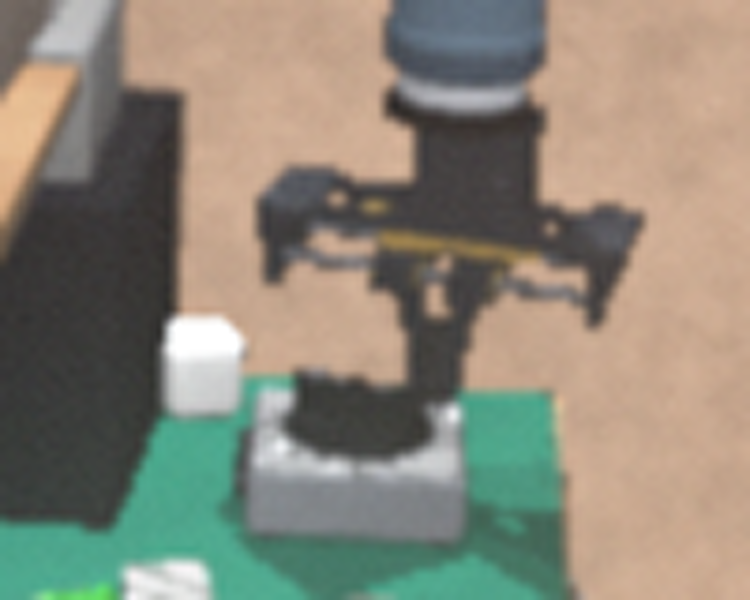

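View pics/t5.png

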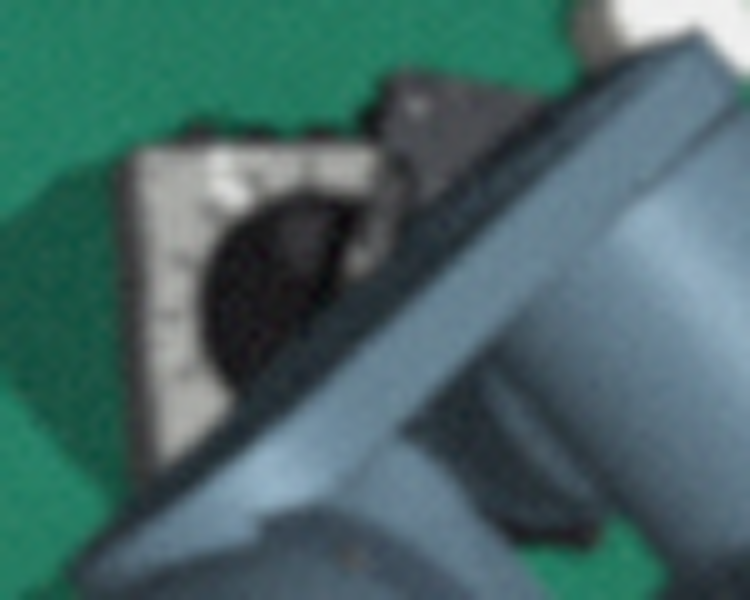

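Emit:
send_rows(rows=[{"tx": 0,"ty": 0.0007,"tz": 0,"yaw": 0,"grip": 0},{"tx": 0,"ty": 0,"tz": 0,"yaw": 0,"grip": 0},{"tx": 0,"ty": 0,"tz": 0,"yaw": 0,"grip": 0}])

```text
time: 10.63
position: [468.2, -389.0, 35.5]
tool_rot: [0.061, 0.697, -0.078, 0.71]
wrist_force: [-1.1, -0.1, -0.4]
width: 0.8
```

```bash
python3 look.py s15; python3 -c "
from h import *
# pointer tip / blunt end predictions in the zoom
for a in(1.5,-10,-21):
  d=np.array([np.cos(np.radians(a)),np.sin(np.radians(a))])
  print(a,[((proj('side',[*(C0+r*d),71])-[230,100])*7.5).round(0) for r in(36,0,-37)])"
```

```text
t 10.63 pos [ 468.2 -389.    35.5] zang -11.3 tool-aligned bar 78.7 rel y,z -15.1 -35.0 x tilt [ 0.015 -0.026 -1.   ] F [-1.1 -0.1 -0.4] w 0.8 j [-0.89  0.45  1.66 -0.01  1.   -0.69]
0 [421. 466.]
20 [423. 432.]
39 [426. 398.]
1.5 [array([286., 378.]), array([355., 381.]), array([427., 385.])]
-10 [array([288., 373.]), array([355., 381.]), array([425., 390.])]
-21 [array([293., 368.]), array([355., 381.]), array([421., 395.])]
```

View pics/s15.png

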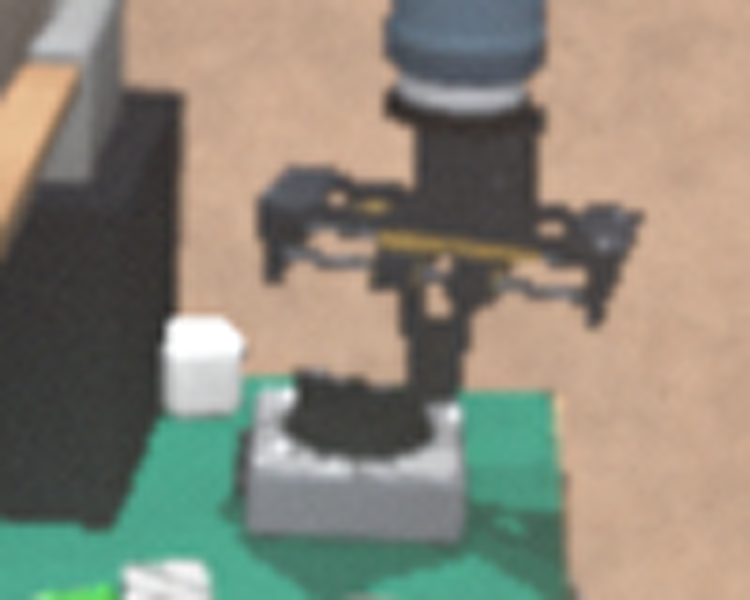

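The pointer end is at zoom (300,371) and the force has gone to zero, which fits the fourth click (predicted (293,368)). I'll back off, lift, and check from above with the arm out of the way.

Emit:
send_rows(rows=[{"tx": 0,"ty": -0.006,"tz": 0,"yaw": 0,"grip": 0},{"tx": 0,"ty": -0.006,"tz": 0,"yaw": 0,"grip": 0},{"tx": -0.015,"ty": 0,"tz": 0,"yaw": 0,"grip": 0},{"tx": -0.03,"ty": 0,"tz": 0,"yaw": 0,"grip": 0},{"tx": -0.035,"ty": 0,"tz": 0,"yaw": 0,"grip": 0},{"tx": -0.035,"ty": 0,"tz": 0,"yaw": 0,"grip": 0},{"tx": -0.03,"ty": 0,"tz": 0,"yaw": 0,"grip": 0},{"tx": 0,"ty": 0.03,"tz": 0,"yaw": 0,"grip": 0},{"tx": 0,"ty": 0.04,"tz": 0,"yaw": 0,"grip": 0},{"tx": 0,"ty": 0.04,"tz": 0,"yaw": 0,"grip": 0},{"tx": 0,"ty": 0.04,"tz": 0,"yaw": 0,"grip": 0},{"tx": 0,"ty": 0.04,"tz": 0,"yaw": 0,"grip": 0}])

```text
time: 11.68
position: [500.0, -217.9, 185.4]
tool_rot: [0.065, 0.696, -0.082, 0.71]
wrist_force: [1.3, 0.5, 0.4]
width: 0.6
```

```bash
python3 -c "
from h import *
report()
from plant import grab_frame
t=grab_frame('top'); cv2.imwrite('pics/t6.png',cv2.resize(t[170:230,340:415],(750,600),interpolation=cv2.INTER_CUBIC))"
```

```text
t 11.68 pos [ 500.  -217.9  185.4] zang -11.9 tool-aligned bar 78.1 rel y,z 158.4 -39.1 x tilt [ 0.018 -0.027 -0.999] F [1.3 0.5 0.4] w 0.6 j [-0.62  0.12  1.73 -0.01  1.25 -0.41]
```

View pics/t6.png

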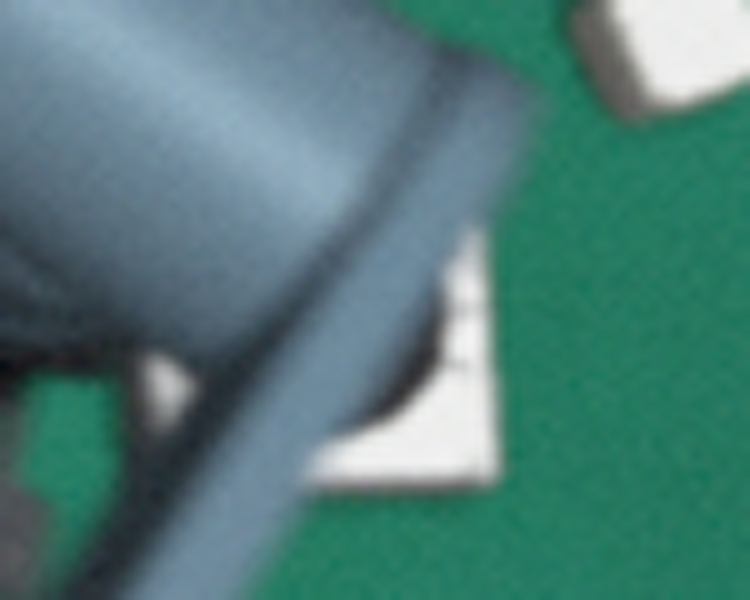

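Emit:
send_rows(rows=[{"tx": 0,"ty": 0.038,"tz": -0.006,"yaw": 0,"grip": 0},{"tx": 0,"ty": 0.038,"tz": -0.006,"yaw": 0,"grip": 0},{"tx": 0,"ty": 0.038,"tz": -0.006,"yaw": 0,"grip": 0},{"tx": 0,"ty": 0.038,"tz": -0.006,"yaw": 0,"grip": 0},{"tx": 0,"ty": 0.038,"tz": -0.006,"yaw": 0,"grip": 0},{"tx": 0,"ty": 0.038,"tz": -0.006,"yaw": 0,"grip": 0},{"tx": 0,"ty": 0.038,"tz": -0.006,"yaw": 0,"grip": 0},{"tx": 0,"ty": 0.02,"tz": -0.004,"yaw": 0,"grip": 0},{"tx": 0,"ty": 0,"tz": 0,"yaw": 0,"grip": 0}])

```text
time: 12.48
position: [515.2, 85.0, 180.9]
tool_rot: [0.064, 0.695, -0.078, 0.712]
wrist_force: [0.6, 0.1, -0.2]
width: 0.7
```

```bash
python3 -c "
from h import *
report()
from plant import grab_frame
t=grab_frame('top'); cv2.imwrite('pics/top7.png',t);cv2.imwrite('pics/t7.png',cv2.resize(t[177:227,346:396],(500,500),interpolation=cv2.INTER_CUBIC))
t=grab_frame('side'); cv2.imwrite('pics/s16.png',t)"
```

```text
t 12.48 pos [515.2  85.  180.9] zang -11.5 tool-aligned bar 78.5 rel y,z 458.5 -83.6 x tilt [ 0.023 -0.022 -1.   ] F [ 0.6  0.1 -0.2] w 0.7 j [-0.05  0.08  1.79 -0.02  1.25  0.16]
```

View pics/t7.png

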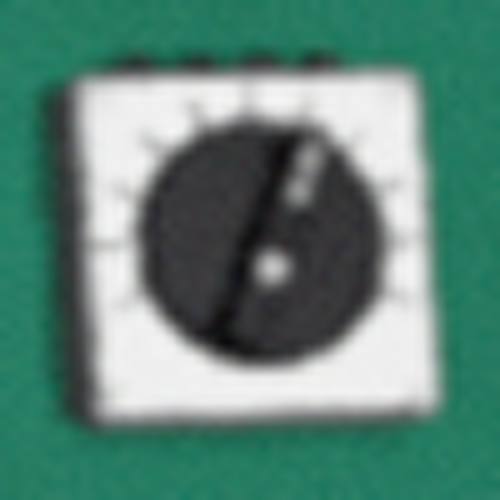

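View pics/s16.png

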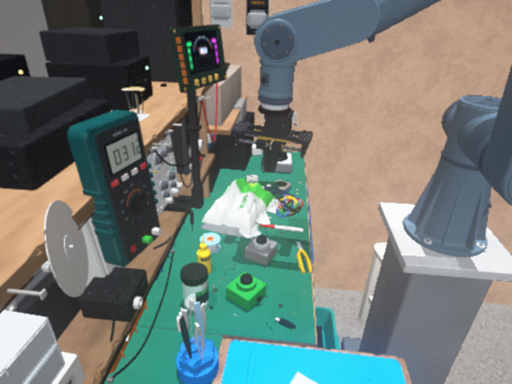

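In the top view the white line now runs from (290,195) to (315,145), pointing at the seventh mark: four clicks on from the third. Next is the button: I move over it and come part-way down.

Emit:
send_rows(rows=[{"tx": 0,"ty": 0.03,"tz": -0.003,"yaw": 0,"grip": 0},{"tx": 0,"ty": 0.03,"tz": -0.003,"yaw": 0,"grip": 0},{"tx": 0,"ty": 0.025,"tz": -0.003,"yaw": 0,"grip": 0},{"tx": 0.02,"ty": 0.007,"tz": 0,"yaw": 0,"grip": 0},{"tx": 0.03,"ty": 0,"tz": 0,"yaw": 0,"grip": 0},{"tx": 0.03,"ty": 0,"tz": 0,"yaw": 0,"grip": 0},{"tx": 0.02,"ty": 0,"tz": 0,"yaw": 0,"grip": 0},{"tx": 0,"ty": 0,"tz": 0,"yaw": 0,"grip": 0},{"tx": 0,"ty": 0,"tz": 0,"yaw": 0,"grip": 0},{"tx": 0,"ty": 0,"tz": 0,"yaw": 0,"grip": 0}])

```text
time: 13.42
position: [537.3, 157.0, 79.0]
tool_rot: [0.069, 0.691, -0.086, 0.714]
wrist_force: [-0.6, -0.4, 0.5]
width: 0.8
```

```bash
cat > look2.py <<'E'
from h import *
import sys
from plant import grab_frame
B=np.array([524.,177.])
s,M=report();p=s['position']
d=B-p[:2]; print("to button: ty %.1f tz %.1f"%(d@M[:2,1],d@M[:2,2]))
t=grab_frame('side'); cv2.imwrite('pics/%s.png'%sys.argv[1],cv2.resize(t[160:280,190:340],(750,600),interpolation=cv2.INTER_CUBIC))
tip=p+14*M[:,0]
for o in(0,20,39): print(o,((proj('side',tip+[0,0,o])-[190,160])*5).round(0))
E
python3 look2.py b1
```

```text
t 13.42 pos [537.3 157.   79. ] zang -12.6 tool-aligned bar 77.4 rel y,z 531.8 -86.6 x tilt [ 0.029 -0.028 -0.999] F [-0.6 -0.4  0.5] w 0.8 j [ 0.09  0.29  1.77 -0.03  1.05  0.33]
to button: ty 16.6 tz -17.4
0 [331. 355.]
20 [332. 322.]
39 [333. 291.]
```

View pics/b1.png

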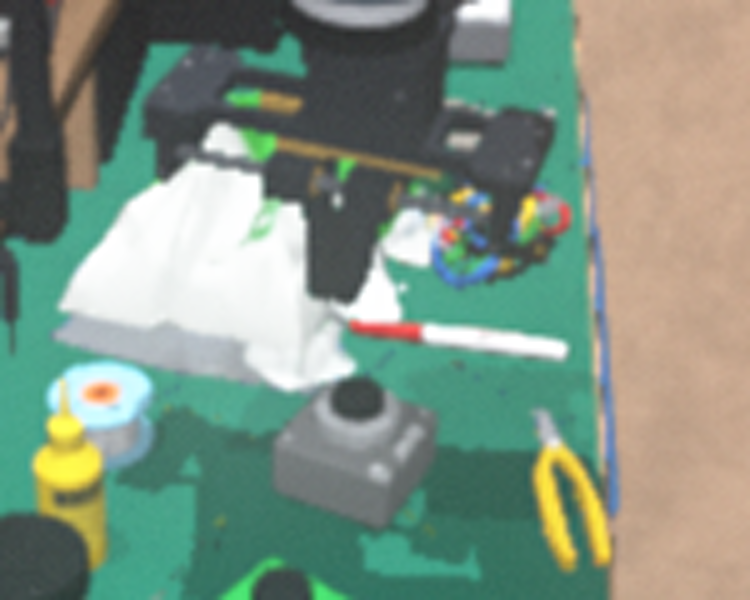

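Tip at zoom (337,300), real height about 103 mm, about 24 mm from above the button. I'll square up, centre and lower.

Emit:
send_rows(rows=[{"tx": 0,"ty": 0.009,"tz": -0.009,"yaw": 0,"grip": 0},{"tx": 0,"ty": 0.008,"tz": -0.008,"yaw": 0,"grip": 0},{"tx": 0,"ty": 0,"tz": 0,"yaw": -5,"grip": 0},{"tx": 0,"ty": 0,"tz": 0,"yaw": -5,"grip": 0},{"tx": 0.012,"ty": 0,"tz": 0,"yaw": 0,"grip": 0},{"tx": 0.01,"ty": 0,"tz": 0,"yaw": 0,"grip": 0},{"tx": 0,"ty": 0,"tz": 0,"yaw": 0,"grip": 0},{"tx": 0,"ty": 0,"tz": 0,"yaw": 0,"grip": 0}])

```text
time: 14.13
position: [527.8, 182.5, 62.8]
tool_rot: [0.007, 0.691, -0.024, 0.722]
wrist_force: [0.1, 0.8, -0.5]
width: 0.2
```

```bash
python3 look2.py b2
```

```text
t 14.13 pos [527.8 182.5  62.8] zang -2.5 tool-aligned bar 87.5 rel y,z 563.8 -2.8 x tilt [ 0.044 -0.025 -0.999] F [ 0.1  0.8 -0.5] w 0.2 j [ 0.14  0.31  1.79 -0.04  1.    0.2 ]
to button: ty -5.7 tz -3.5
0 [344. 411.]
20 [345. 379.]
39 [346. 348.]
```

View pics/b2.png

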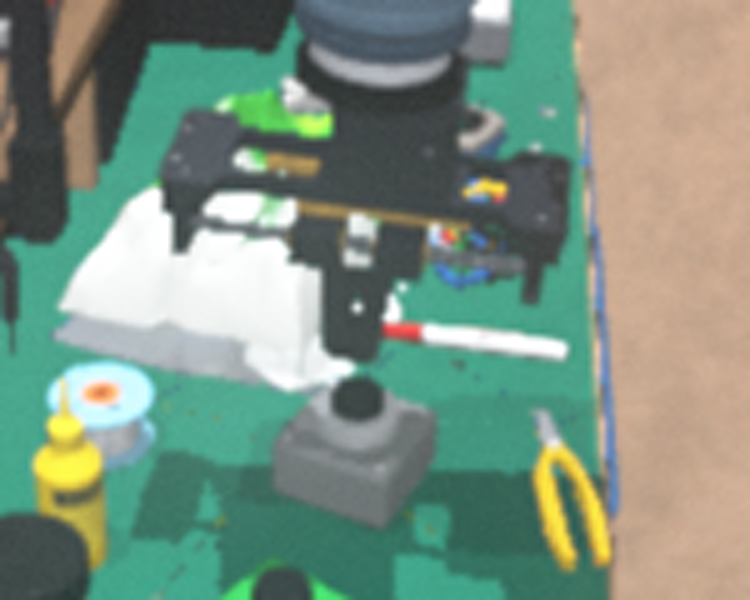

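Emit:
send_rows(rows=[{"tx": 0.008,"ty": -0.003,"tz": -0.002,"yaw": 0,"grip": 0},{"tx": 0.008,"ty": -0.003,"tz": -0.002,"yaw": 0,"grip": 0},{"tx": 0.006,"ty": 0,"tz": 0,"yaw": 0,"grip": 0},{"tx": 0,"ty": 0,"tz": 0,"yaw": 0,"grip": 0},{"tx": 0,"ty": 0,"tz": 0,"yaw": 0,"grip": 0}])

```text
time: 14.6
position: [523.4, 175.0, 37.8]
tool_rot: [0.008, 0.692, -0.025, 0.722]
wrist_force: [0.3, -1.1, 0.6]
width: 0.7
```

```bash
python3 look2.py b3
```

```text
t 14.6 pos [523.4 175.   37.8] zang -2.7 tool-aligned bar 87.3 rel y,z 556.1 -8.5 x tilt [ 0.042 -0.025 -0.999] F [ 0.3 -1.1  0.6] w 0.7 j [ 0.13  0.34  1.81 -0.04  0.95  0.2 ]
to button: ty 2.0 tz 0.5
0 [352. 442.]
20 [353. 411.]
39 [355. 381.]
```

View pics/b3.png

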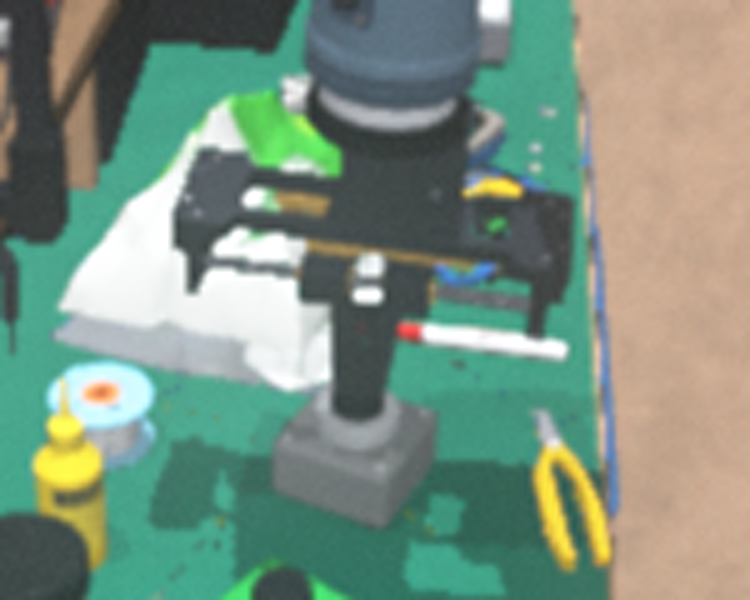

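The tip is right over the button, at zoom (360,415), and not touching yet. Now I press in small steps.

Emit:
send_rows(rows=[{"tx": 0.002,"ty": 0.002,"tz": 0,"yaw": 0,"grip": 0},{"tx": 0.0025,"ty": 0,"tz": 0,"yaw": 0,"grip": 0},{"tx": 0.0025,"ty": 0,"tz": 0,"yaw": 0,"grip": 0}])

```text
time: 14.9
position: [524.4, 177.0, 31.3]
tool_rot: [0.009, 0.691, -0.026, 0.722]
wrist_force: [-2.0, -0.4, 3.8]
width: 0.3
```

Emit:
send_rows(rows=[{"tx": 0.002,"ty": 0,"tz": 0,"yaw": 0,"grip": 0},{"tx": 0.002,"ty": 0,"tz": 0,"yaw": 0,"grip": 0}])

```text
time: 15.07
position: [524.7, 177.1, 28.9]
tool_rot: [0.008, 0.692, -0.026, 0.722]
wrist_force: [-13.9, -3.2, 32.6]
width: 0.5
```

32.6 N means the finger is on the collar with the button home. I'll hold briefly, then lift straight off.

Emit:
send_rows(rows=[{"tx": 0,"ty": 0,"tz": 0,"yaw": 0,"grip": 0}])

```text
time: 15.15
position: [524.8, 177.2, 29.9]
tool_rot: [0.008, 0.692, -0.026, 0.722]
wrist_force: [-2.4, -1.0, 4.9]
width: 0.4
```

```bash
python3 look2.py b4
```

```text
t 15.15 pos [524.8 177.2  29.9] zang -2.7 tool-aligned bar 87.3 rel y,z 558.3 -7.1 x tilt [ 0.042 -0.025 -0.999] F [-2.4 -1.   4.9] w 0.4 j [ 0.13  0.35  1.81 -0.04  0.94  0.2 ]
to button: ty -0.2 tz -0.8
0 [349. 457.]
20 [350. 426.]
39 [351. 396.]
```

View pics/b4.png

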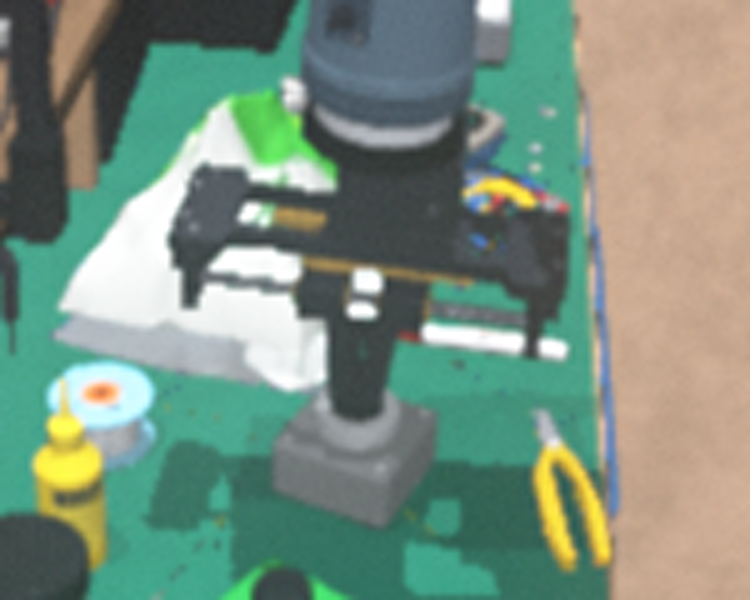

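Finger on the button, with tip edge at zoom (357,418); 4.9 N remains, which matches the spring force at full travel. I'll release slowly to check the spring profile.

Emit:
send_rows(rows=[{"tx": -0.002,"ty": 0,"tz": 0,"yaw": 0,"grip": 0}])

```text
time: 15.28
position: [525.0, 177.3, 32.2]
tool_rot: [0.008, 0.691, -0.025, 0.722]
wrist_force: [-1.8, -0.1, 3.8]
width: 0.3
```

Emit:
send_rows(rows=[{"tx": -0.002,"ty": 0,"tz": 0,"yaw": 0,"grip": 0}])

```text
time: 15.37
position: [525.2, 177.4, 34.5]
tool_rot: [0.008, 0.691, -0.025, 0.722]
wrist_force: [-0.7, -0.5, 2.1]
width: 0.1
```

Emit:
send_rows(rows=[{"tx": -0.002,"ty": 0,"tz": 0,"yaw": 0,"grip": 0}])

```text
time: 15.45
position: [525.2, 177.4, 36.6]
tool_rot: [0.008, 0.691, -0.025, 0.722]
wrist_force: [-0.6, 0.1, 1.3]
width: 0.5
```

Emit:
send_rows(rows=[{"tx": -0.003,"ty": 0,"tz": 0,"yaw": 0,"grip": 0}])

```text
time: 15.53
position: [525.1, 177.5, 39.6]
tool_rot: [0.008, 0.691, -0.025, 0.722]
wrist_force: [0.9, -0.2, -0.1]
width: 0.4
```

The profile runs 4.9 → 3.8 → 2.1 → 1.3 → 0 N over about 7 to 9 mm, so it was a full press and a full release. Lifting clear.

Emit:
send_rows(rows=[{"tx": -0.02,"ty": 0,"tz": 0,"yaw": 0,"grip": 0},{"tx": -0.035,"ty": 0,"tz": 0,"yaw": 0,"grip": 0},{"tx": -0.035,"ty": 0,"tz": 0,"yaw": 0,"grip": 0},{"tx": -0.035,"ty": 0,"tz": 0,"yaw": 0,"grip": 0},{"tx": 0,"ty": 0,"tz": -0.035,"yaw": 0,"grip": 0},{"tx": 0,"ty": 0,"tz": -0.035,"yaw": 0,"grip": 0},{"tx": 0,"ty": 0,"tz": -0.035,"yaw": 0,"grip": 0},{"tx": 0,"ty": 0,"tz": -0.035,"yaw": 0,"grip": 0},{"tx": 0,"ty": 0,"tz": 0,"yaw": 0,"grip": 0},{"tx": 0,"ty": 0,"tz": 0,"yaw": 0,"grip": 0}])

```text
time: 16.37
position: [376.4, 187.8, 164.4]
tool_rot: [0.01, 0.689, -0.025, 0.724]
wrist_force: [0.5, -0.5, 0.6]
width: 0.1
```

```bash
python3 look2.py b5; python3 -c "
from h import *
from plant import grab_frame
t=grab_frame('top'); cv2.imwrite('pics/top8.png',t)
a=cv2.imread('pics/top7.png'); print(np.abs(t[177:227,346:396].astype(int)-a[177:227,346:396]).mean())"
```

```text
t 16.37 pos [376.4 187.8 164.4] zang -2.8 tool-aligned bar 87.2 rel y,z 561.5 -156.7 x tilt [ 0.05  -0.023 -0.999] F [ 0.5 -0.5  0.6] w 0.1 j [ 0.21 -0.15  2.05 -0.03  1.2   0.27]
to button: ty -3.4 tz 147.8
0 [671. 270.]
20 [676. 234.]
39 [681. 198.]
2.1765333333333334
```

View pics/b5.png

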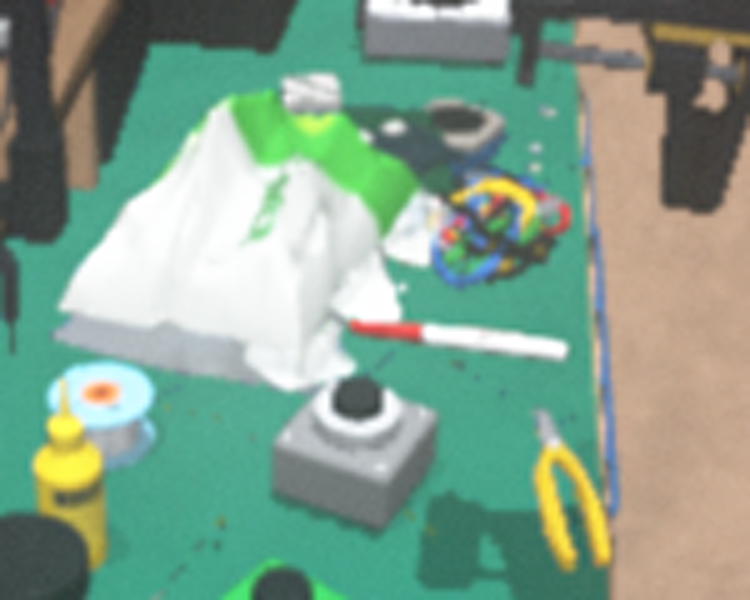

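View pics/top8.png

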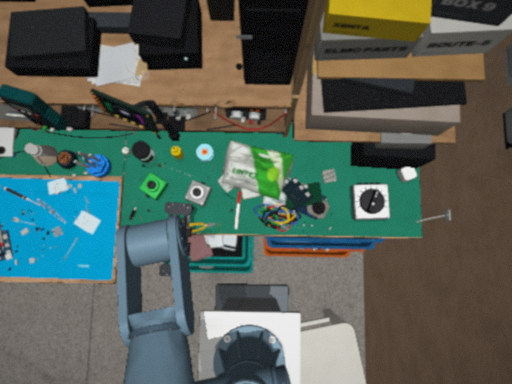

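The box stands in its original place with the button up at zoom (357,398). The dial is unchanged since the four-click check, the bystanders have not moved, and the arm is clear. Handing in.

```bash
python3 -c "
from plant import r
print(r.sign_off())"
```

```text
the job is handed in; nothing more can be done
None
```

I turned the dial four clicks clockwise, then pressed the button fully home and let it come up. The job was handed in about 16.5 s into the 54 s allowed, and no verdict was reported.

**What I did**
- **Dial:** I pushed the blunt end of the bar round with the closed fingertips, one click at a time. I stopped just past the fourth half-way point so the detent finished the last click.
- **Button:** I pressed from straight above until the finger met the collar, then released slowly.

**Last checks**
- **Dial position:** Seen from above, the pointer went from the third mark to the seventh, and it had not changed in the last picture.
- **Dial force:** The highest wrist reading was about 4.5 N. Readings came only at the end of each move, so brief peaks in between are not ruled out.
- **Button:** On release the force fell 4.9 → 3.8 → 2.1 → 1.3 → 0 N, which fits a full press and a full return.
- **Surroundings:** The button box and bystanders look unmoved in both views by eye, and the arm was clear.

**What disagreed**
- **Reported height:** The gripper stood about 39 mm higher in the side pictures than the reported pose said. I set heights by picture and force instead; x and y agreed.
- **Tool tilt:** The tool gradually tilted by 2–3° over the moves. I did not correct it, and it did no visible harm.
- **Press force:** It peaked at 32.6 N, with 14 N of that kind of load sideways, when the finger reached the collar. The box did not visibly shift.

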